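# Stand the handheld meter on its kickstand

### The job

The handheld meter is lying face down on the repair bench: fold out the kickstand leg on its back as far as it goes, then stand the meter up in the middle of the dark pad, leaning back on its leg and lower end, square to the pad and with its screen towards the pad's yellow-striped edge. Let go of it and leave it standing at rest; do not drop it, and leave the other things on the bench where they are.

Things in the scene. Friction and masses are not known exactly. Their poses are not given: they have to be found in the camera images.
- meter: grey and navy meter 170 mm long (x), 62 wide (y), 34 thick (z), 0.27 to 0.46 kg, centre of mass mid-block. Starts face down on the blue mat (top 2 mm above the table). Origin: centre of the screen face; x points to its top (screen) end, z out of its back: lying, z is up; standing, x is roughly up, screen looks along -z. Its flat lower end (x=-85) lets it balance upright, not the wanted end
- leg (a joint): angle of the orange leg on the meter's back: 0 folded flat, 0.8 rad out at a firm stop; stiff (0.05 N m), stays where left. Hinge line parallel to meter y at x=+20, z=41 mm (meter frame); folded, the leg (28 wide, 6 thick) runs to the lower end; its free end lifts off the back. Standing on the opened leg's foot and the lower back edge, meter x leans 0.38 rad from vertical, contacts 85 mm apart
- leg_foot (a point): centre of the black rubber foot bar at the free end of the leg, a round bar of 14 mm diameter and 40 mm length parallel to the meter's y, 96 mm from the hinge line; folded, it just touches the back. It can be pinched by its two ends
- base_edge (a point): middle of the edge where the meter's lower end meets its back (x=-85, y=0, z=34 mm in the meter's frame): on this edge the leaning meter stands
- pad: dark rubber pad fixed on the blue mat, 200 mm (its x) by 160 mm (its y), 3 mm thick, top 5 mm above the table. Origin: centre of its underside; the yellow stripe, 14 mm wide, lies along its +x edge
- board: bystander: loose green circuit board 70 x 150 mm with components up to 25 mm high; origin centre of underside
- mug: bystander: orange mug, 82 mm wide, 92 mm high, handle on its +y side; origin centre of underside
- tester: bystander: yellow and black tester lying flat, 120 x 58 x 30 mm; origin centre of underside
- driver: bystander: red-handled screwdriver lying flat along its x; origin centre of underside
Things that resemble listed ones, but are neither listed nor needed, are in the scene too. Of the things shaped like the meter, the grey one is meant.

How it is judged:
By the outcome, as a careful person would: the job done as asked, in the order asked, and still so for the second after the job is handed in, with the robot touching nothing.
It also fails if it takes over 72 s, if anything falls off the work surface, if the arm or the gripper's body presses on something with over 40 N, if the wrist force passes 120 N, or if a joint passes its speed limit or range.

### The arm

A 6-joint arm with a two-finger parallel gripper is mounted at the origin on the work surface. World frame = base frame: x ahead of the robot, y to its left, z up, the work surface at z = 0. Lengths are in m, angles in rad, forces in N, time in s.
With the tool pointing down it reaches from about 0.425 to 0.95 m from the base axis. Payload 3.5 kg.
Tool frame: the origin (TCP) lies on the centre line of the jaws, within the pads' length; the fingertips stand 14 mm ahead of it and the grasp point (between the pads) lies 5 mm behind it (ctrl.finger_overhang is the distance from the TCP to the fingertips, in m); z points along the fingers, y is the line along which they close (so a half turn about z gives the same grasp; the last joint's range is limited). The gripper opens to 85 mm and grips with 20 to 120 N. Pads are 22 mm wide; open, the fingers measure 114 mm over their backs; the gripper's body (76 mm by 85 mm) begins 54 mm behind the grasp point. The pads swing forward as they close: fully open they stand 13 mm farther back than shut.
Start: joints at [-1.417, 0.286, 1.577, -0, 1.279, -0.15], TCP at [0.202, -0.644, 0.245] pointing down, gripper open.
Joint ranges: [-2.77, 2.77], [-0.9, 2.22], [0.21, 2.48], [-1.53, 4.67], [0.24, 2.81], [-2.84, 2.84]. Speed limits (rad/s): [2.79, 2.79, 3.14, 3.14, 3.14, 3.14].

### API

Orientations are given as a unit quaternion [x, y, z, w].
In Python, from plant import ctrl gives the robot as it stands.
- The arm moves only by the tool send_rows, never from a script. Its argument "moves" is text: rows parted by semicolons, each of 7 numbers parted by spaces: the turn, a rotation vector about the tool's x, y, z in units of 360 degrees (1.0 is 360 degrees), then the shift along the tool's x, y, z in units of 20 cm (1.0 is 20 cm), then the gripper's target within -1 to 1 (fully open at 1, half-way at 0, shut at -1). A call has 1 to 12 rows; each row is the pose to reach, as a shift and turn from the pose commanded when the call began, along the tool's axes at that moment, turning the shorter way round; what a row does not reach only later rows make up. A row lasts 1/8 s, in which the tool goes at most 62.5 mm and 10.7 degrees, less where a joint would pass 70% of its speed; a pose out of reach is approached as far as the arm can. A call with a number of a shift or a turn outside -1 to 1 is refused whole. A call with a gripper value outside its range is refused whole. The fingers move at their own pace and stop on an object; "newtons" is the grip in N (left out, the last holds). Time passes only in rows, so rows that repeat a pose let the fingers close. It gives the time, the measured TCP pose, the force, the opening and the grip force at its end, in the units of the state.
- ctrl.get_state(): the state, without advancing time (a new reading comes with each control period).
- ctrl.read_camera(name): name is "scene" or "side" or "wrist"; returns a dict with "image" (384x512x3 uint8, red, green, blue), "fovy" (degrees; the focal length in pixels is half the picture's height over the tangent of half this angle, whatever the lens; pixels are square), "cx", "cy" (the principal point, pixels), "extrinsics" (4x4, takes a point from camera to world coordinates). Camera axes: x right, y up, looking along -z (the intrinsics and any distortion apply to the point x, -y, -z); pixel columns grow to the right and rows downward; lengths in m; the calibration is good to about 2 mm. A picture is of the moment at which its call begins. There is no depth.
- ctrl.sign_off(): hands the job in; it is judged then, once.
The state is a dict: "time": time; "qpos": joint angles; "dq": joint speeds; "joint_efforts": joint torques, N m; "eef_pos": TCP position; "tcp_rot": TCP orientation; "contact_force": force on the tool from outside, world axes, zero at the start; "wrist_torque": the same for the moment, N m; "opening": opening from 0.0 (shut) to 1.0 (fully open); "finger_force": force on a finger pad.
Only numpy, scipy, OpenCV 4.12 (cv2) and the standard library are available. Lean on these libraries where they do the work, as an engineer would, in place of code of your own. Each camera call takes 0.05 s, during which the arm holds its last target. There are 200 camera calls.

## Working session

There is one attempt and no reset: what is moved stays moved. The work goes in short steps, Python scripts to look and compute and a tool call to move; the robot and the scene stay as the last step left them, time stands still between calls to the robot, and variables do not carry over. Pictures are saved under pics/ and viewed, at most 10 in all, crops included, and the job is handed in when it is done.

Besides the shell and the picture viewer there is one more tool, called after "Request:" in YAML: its name, and indented under it one key for each argument. send_rows: Moves the arm, as the interface text tells. Its arguments: {"type":"object","properties":{"moves":{"type":"string"},"newtons":{"type":"number"}},"required":["moves"]}

```bash
ls; mkdir -p pics; python3 - <<'E'
from plant import ctrl
import cv2,numpy as np
print(ctrl.get_state())
for n in("scene","side"):
    c=ctrl.read_camera(n);cv2.imwrite(f"pics/{n}0.png",c["image"][:,:,::-1]);print(n,{k:v for k,v in c.items() if k!="image"})
a=cv2.imread("pics/scene0.png");b=cv2.imread("pics/side0.png")
E
```

```text
pics
{'time': 0.0, 'qpos': array([-1.41701913e+00,  2.87201814e-01,  1.57821776e+00, -2.34983905e-05,
        1.27860951e+00, -1.49990698e-01]), 'dq': array([-0.00143957, -0.0004506 ,  0.00040189,  0.00048985, -0.00010603,
       -0.00116248]), 'joint_efforts': array([-1.24571534e-04, -4.05980015e+01, -2.92624730e+01, -1.61687690e-04,
        5.88948184e-03,  4.39777025e-06]), 'eef_pos': array([ 0.20183377, -0.64344295,  0.24390098]), 'tcp_rot': array([ 9.88486542e-01,  1.51303907e-01, -1.35534493e-05, -1.21818911e-03]), 'contact_force': array([-0.11315651, -0.62173659, -0.72649515]), 'wrist_torque': array([ 0.02595689,  0.03805623, -0.01722964]), 'finger_force': 0.0, 'opening': 1.000215508969609}
scene {'fovy': 49.289672148209, 'cx': 246.7770330890803, 'cy': 193.98432192634493, 'extrinsics': array([[-0.60050615, -0.66594564,  0.44261583,  1.09396501],
       [ 0.79959184, -0.50475686,  0.32538192,  0.45682557],
       [ 0.0067267 ,  0.54930585,  0.8355943 ,  1.21018158],
       [ 0.        ,  0.        ,  0.        ,  1.        ]])}
side {'fovy': 46.24433172349129, 'cx': 249.07354782424173, 'cy': 190.18271223654335, 'extrinsics': array([[-0.75684136,  0.36790219, -0.54022138, -0.27968262],
       [-0.65357903, -0.4324038 ,  0.62117744,  0.86745574],
       [-0.00506124,  0.82321014,  0.56771424,  0.85599051],
       [ 0.        ,  0.        ,  0.        ,  1.        ]])}
```

View pics/scene0.png

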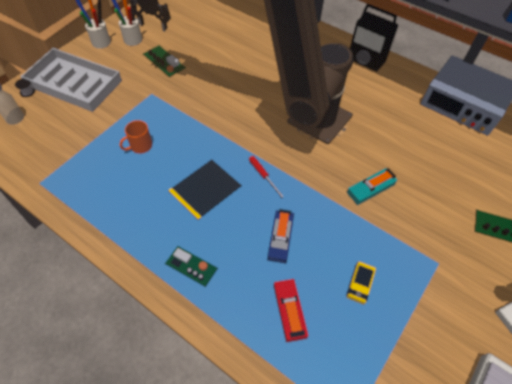

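View pics/side0.png

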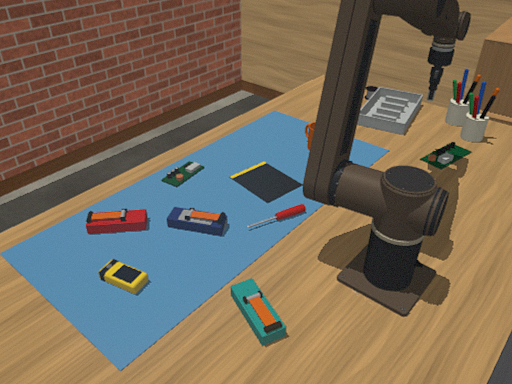

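The scene view shows three meter-shaped things: navy/grey at scene (281,235), red at (290,310) and teal at (372,185). The yellow tester is at (362,282). By the description I choose the navy/grey one, and I'll check it in a close crop alongside the pad.

```bash
python3 - <<'E'
import cv2,numpy as np
a=cv2.imread("pics/scene0.png");b=cv2.imread("pics/side0.png")
f=lambda im,x,y,w,h,s:cv2.resize(im[y:y+h,x:x+w],None,fx=s,fy=s,interpolation=cv2.INTER_CUBIC)
t=np.hstack([f(a,255,200,50,70,8)[:560],np.zeros((560,400,3),np.uint8)])
t[:280,400:800]=f(b,155,195,80,56,5)
t[280:560,400:800]=f(a,160,150,100,70,4)
cv2.imwrite("pics/crop1.png",t)
E
```

```text
(no output)
```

View pics/crop1.png

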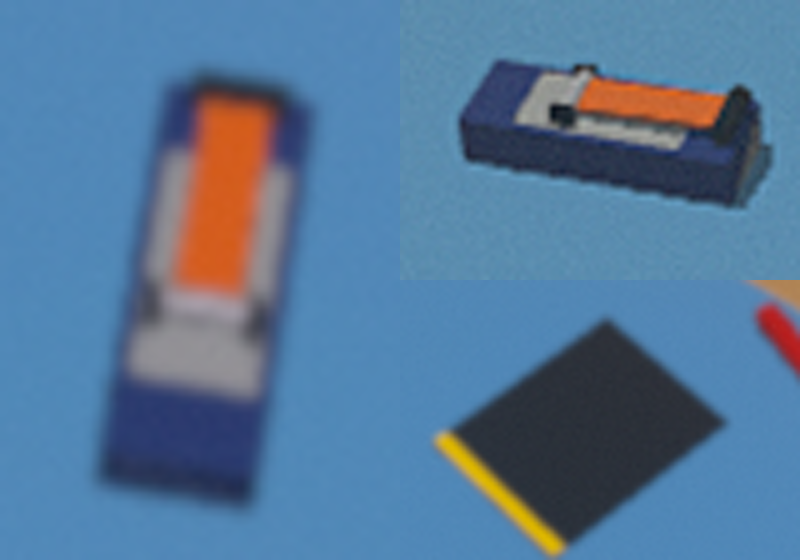

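The crop confirms the navy/grey meter. Its foot bar is at its upper end in the scene view, around (284,211), and the hinge is around (280,237). The pad's yellow edge runs from (168,190) to (199,219).

```bash
cat > h.py <<'E'
import numpy as np,cv2
from scipy.spatial.transform import Rotation as R
from scipy.optimize import least_squares
def proj(c,P):
    f=192/np.tan(np.radians(c["fovy"])/2);E=c["extrinsics"]
    q=(np.atleast_2d(P)-E[:3,3])@E[:3,:3]
    return np.c_[c["cx"]+f*q[:,0]/-q[:,2],c["cy"]-f*q[:,1]/-q[:,2]]
def unproj(c,uv,z):
    f=192/np.tan(np.radians(c["fovy"])/2);E=c["extrinsics"]
    uv=np.atleast_2d(uv).astype(float)
    d=np.c_[(uv[:,0]-c["cx"])/f,-(uv[:,1]-c["cy"])/f,-np.ones(len(uv))]@E[:3,:3].T
    return E[:3,3]+d*((z-E[2,3])/d[:,2])[:,None]
E
python3 - <<'E'
from plant import ctrl
from h import *
S=ctrl.read_camera("scene");D=ctrl.read_camera("side")
p=unproj(S,[(168.25,189.5),(199.25,219.25),(241.75,185.5),(211.25,159.5)],.005)
print(p.round(4),p.mean(0)); 
for i in range(4): print(np.linalg.norm(p[i]-p[(i+1)%4]))
v=(p[0]+p[1]-p[2]-p[3]);print("pad yaw",np.arctan2(v[1],v[0]))
q=unproj(S,[(276.25,210.6),(293.75,213.1)],.036)
q2=unproj(S,[(267.5,260.6),(285.5,263)],.002)
print(q,q2); 
print("side",unproj(D,[(175,207.4),(167.4,218.6)],.036),unproj(D,[(168.6,227),(224,236)],.002))
for n,uv in dict(mug=(138,140),driver=(265,175),board=(191,267),tester=(362,282)).items(): print(n,unproj(S,uv,.01))
E
```

```text
[[ 0.6051 -0.2405  0.005 ]
 [ 0.6307 -0.0778  0.005 ]
 [ 0.4378 -0.0478  0.005 ]
 [ 0.4136 -0.2058  0.005 ]] [ 0.52180713 -0.1429711   0.005     ]
0.1647509016492779
0.19522796845602242
0.15989391690375115
0.19465293778720846
pad yaw -0.16686067575697883
[[0.46576514 0.11559996 0.036     ]
 [0.43910144 0.1665622  0.036     ]] [[0.61426934 0.18781951 0.002     ]
 [0.58702221 0.23732214 0.002     ]]
side [[0.61212647 0.18647841 0.036     ]
 [0.58750767 0.23785771 0.036     ]] [[0.58957185 0.23619389 0.002     ]
 [0.43483026 0.15853333 0.002     ]]
mug [[ 0.51079704 -0.48004629  0.01      ]]
driver [[ 0.35498315 -0.00741319  0.01      ]]
board [[0.77678428 0.01414364 0.01      ]]
tester [[0.50239732 0.45799144 0.01      ]]
```

```bash
cat >> h.py <<'E'
from plant import ctrl
def cur():
    s=ctrl.get_state();return s,np.array(s["eef_pos"]),R.from_quat(s["tcp_rot"])
def rel(p,Rt,name=""):
    s,p0,R0=cur();w=(R0.inv()*Rt).as_rotvec()/(2*np.pi);d=R0.inv().apply(np.array(p)-p0)/.2
    print(name,"turn",w.round(4),"shift",d.round(4))
def down(yaw,tilt=0):  # tool x at world yaw, pointing down; tilt>0 = body leans to +x of tool-x heading
    X=np.array([np.cos(yaw),np.sin(yaw),0]);Z=np.array([0,0,-1.])
    y=np.cross(Z,X);z=-np.sin(tilt)*X+np.cos(tilt)*Z;x=np.cross(y,z)
    return R.from_matrix(np.c_[x,y,z])
E
python3 - <<'E'
from h import *
print([a for a in dir(ctrl) if a[0]!='_'],ctrl.finger_overhang)
rel([.40,-.48,.25],down(.304)); rel([.5,-.35,.25],down(.304));rel([.54,.0,.25],down(.304))
E
```

```text
['Unreachable', 'finger_overhang', 'get_state', 'read_camera', 'sign_off'] 0.014
 turn [-0.0002 -0.     -0.    ] shift [ 1.19   -0.4847 -0.027 ]
 turn [-0.0002 -0.     -0.    ] shift [ 1.8615 -0.9554 -0.0261]
 turn [-0.0002 -0.     -0.    ] shift [ 2.5758 -2.5654 -0.0234]
```

Request:
send_rows:
  moves: "1 0 0 0 0 0 1"

```text
time: 0.32
eef_pos: [0.2019, -0.6439, 0.2449]
tcp_rot: [0.988, 0.151, 0.0, -0.0]
contact_force: [0.1, 0.5, -0.7]
opening: 1.001
finger_force: 0.0
```

Request:
send_rows:
  moves: "0 0 0 0.25 -0.25 0 1; 0 0 0 0.5 -0.5 0 1; 0 0 0 0.75 -0.75 0 1; 0 0 0 1 -1 0 1; 0 0 0 1 -1 0 1"

```text
time: 0.95
eef_pos: [0.3339, -0.3907, 0.2454]
tcp_rot: [0.988, 0.152, 0.0, -0.0]
contact_force: [-0.4, -0.1, 0.3]
opening: 0.999
finger_force: 0.0
```

Request:
send_rows:
  moves: "0 0 0 0.25 -0.25 0 1; 0 0 0 0.5 -0.5 0 1; 0 0 0 0.75 -0.75 0 1; 0 0 0 1 -1 0 1; 0 0 0 1 -1 0 1"

```text
time: 1.58
eef_pos: [0.4647, -0.1401, 0.2456]
tcp_rot: [0.988, 0.153, 0.0, 0.0]
contact_force: [0.4, -0.3, -0.8]
opening: 1.001
finger_force: 0.0
```

```bash
cat >>h.py <<'E'
def log():
    s=ctrl.get_state();open("log.txt","a").write(" ".join(map(str,[*s["qpos"],*s["eef_pos"],*s["tcp_rot"]]))+"\n")
E
python3 - <<'E'
from h import *
log();s=ctrl.get_state();print(s["time"],s["qpos"].round(3),s["eef_pos"].round(4))
c=ctrl.read_camera("wrist");print(np.linalg.inv(np.r_[np.c_[cur()[2].as_matrix(),cur()[1]],[[0,0,0,1]]])@c["extrinsics"],c["fovy"],c["cx"],c["cy"])
rel([.50,.16,.25],down(.45))
E
```

```text
1.575 [-0.502 -0.143  2.03   0.     1.253  0.762] [ 0.4647 -0.1401  0.2456]
[[-3.89384117e-04  9.57519867e-01  2.88367045e-01  7.10833823e-02]
 [ 9.99997790e-01  9.68584071e-04 -1.86586936e-03  1.18399225e-03]
 [-2.06591471e-03  2.88365682e-01 -9.57518128e-01 -1.28771976e-01]
 [ 0.00000000e+00  0.00000000e+00  0.00000000e+00  1.00000000e+00]] 70.41175288761721 256.2129429621791 192.51539051643687
 turn [-0.0002 -0.0004 -0.0226] shift [ 0.6153 -1.3683 -0.0183]
```

Request:
send_rows:
  moves: "0 0 -0.02 0.15 -0.25 0 1; 0 0 -0.02 0.3 -0.5 0 1; 0 0 -0.02 0.45 -0.75 0 1; 0 0 -0.02 0.5 -1 0 1; 0 0 -0.02 0.5 -1 -0.2 1"

```text
time: 2.25
eef_pos: [0.497, 0.0808, 0.2818]
tcp_rot: [0.976, 0.215, -0.004, -0.001]
contact_force: [1.2, 0.1, -0.0]
opening: 1.003
finger_force: 0.0
```

```bash
python3 - <<'E'
from h import *
log();s=ctrl.get_state();print(s["time"],s["qpos"].round(3),s["eef_pos"].round(4))
c=ctrl.read_camera("wrist");cv2.imwrite("pics/w1.png",c["image"][:,:,::-1]);np.save("w1.npy",c,allow_pickle=True)
E
```

```text
2.25 [-0.041 -0.122  1.945  0.     1.327  1.096] [0.497  0.0808 0.2818]
```

View pics/w1.png

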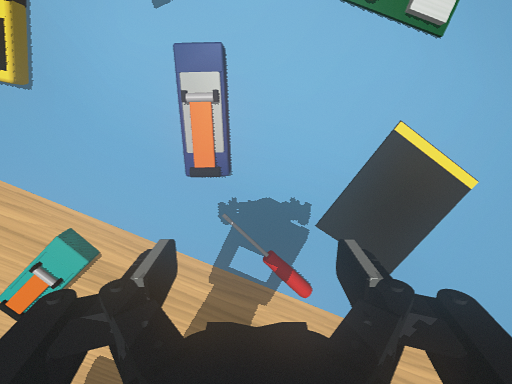

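Request:
send_rows:
  moves: "0.02 0 0 0 0 0 1; 0.04 0 0 0 0 0 1; 0.06 0 0 0 0 0 1; 0.08 0 0 0 0 0 1; 0.1 0 0 0 0 0 1;0.1 0 0 0 0 0 1"

```text
time: 3.05
eef_pos: [0.4998, 0.0764, 0.284]
tcp_rot: [0.93, 0.201, -0.066, -0.302]
contact_force: [-1.0, 0.1, 0.1]
opening: 0.998
finger_force: 0.0
```

```bash
python3 - <<'E'
from h import *
log();s=ctrl.get_state();print(s["time"],s["qpos"].round(3),s["eef_pos"].round(4))
E
```

```text
3.05 [-0.27   0.038  1.87   0.469  1.66   0.815] [0.4998 0.0764 0.284 ]
```

Request:
send_rows:
  moves: "-0.025 0 0 0 0 0 1; -0.05 0.02 0 0 0 0 1; -0.075 0.04 0 0 0 0 1; -0.1 0.06 0 0 0 0 1; -0.1 0.08 0 0 0 0 1;-0.1 0.08 0 0 0 0 1"

```text
time: 3.8
eef_pos: [0.4978, 0.0787, 0.285]
tcp_rot: [0.963, 0.134, 0.229, -0.043]
contact_force: [0.4, 0.2, 0.0]
opening: 1.003
finger_force: 0.0
```

```bash
python3 - <<'E'
from h import *
log();s=ctrl.get_state();print(s["time"],s["qpos"].round(3),s["eef_pos"].round(4))
E
cat log.txt
```

```text
3.8 [-0.143 -0.381  2.193  0.258  0.921  1.038] [0.4978 0.0787 0.285 ]
-0.5023227804620987 -0.1426933351599597 2.030180779148714 0.0003174258510401796 1.2534038696546923 0.7618285334722984 0.4647434727847796 -0.1400916778802927 0.24563188110540077 0.9882765956340323 0.15267358910778414 0.00036990035742325093 9.425858393969906e-05
-0.04074729374704924 -0.12196077226031903 1.9450801758598752 0.0004551765699858083 1.327225327911551 1.0955373028306212 0.4969798918554008 0.0808260495449856 0.28184372838227684 0.9764952899123872 0.21549420063738206 -0.004174891218512165 -0.001329869877904854
-0.26962935594232373 0.037971557215986045 1.8696486686887424 0.46881446760325024 1.660394170483895 0.815117478229481 0.4997866594995547 0.0764197021084666 0.2839678874980113 0.929584799482126 0.20096216716520732 -0.06629879569882431 -0.301812487529798
-0.1427981564873817 -0.3806875325197675 2.1925957135579783 0.25819395879091955 0.9206365651789561 1.0382009394402083 0.4977540791954361 0.07868698112442572 0.2850193248433794 0.9633726162188743 0.13361274809323256 0.2285227295272849 -0.042874210849593475
```

```bash
cat > kin.py <<'E'
from h import *
def rz(a):return R.from_euler('z',a)
def ry(a):return R.from_euler('y',a)
def fk(q,p,s4,s6,c6,s5=1):
    h,a,dy,L1,fx,L2,d4,ty,LT=p
    A=rz(q[0]);B=A*ry(q[1]);C=B*ry(q[2]);D=C*rz(s4*q[3]);E=D*ry(s5*q[4]);F=E*rz(s6*q[5]+c6)
    pos=np.array([0,0,h])+A.apply([a,dy,0])+B.apply([0,0,L1])+C.apply([fx,0,L2])+D.apply([0,d4,0])+E.apply([0,ty,LT])
    return pos,F
E
python3 - <<'E'
from kin import *
L=np.loadtxt("log.txt");L=np.r_[[[-1.41701913e+00,  2.87201814e-01,  1.57821776e+00, -2.34983905e-05,1.27860951e+00, -1.49990698e-01,0.20183377, -0.64344295,  0.24390098,9.88486542e-01,  1.51303907e-01, -1.35534493e-05, -1.21818911e-03]],L]
p0=[.3,0,.1,.44,0,.4,0,0,.2]
for s4 in(1,-1):
  for s6 in(1,-1):
    c=[(fk(l,p0,s4,s6,0)[1].inv()*R.from_quat(l[9:13] if 0 else l[-4:])).as_rotvec() for l in L]
    print(s4,s6,np.round(c,3).tolist())
best=None
for s4 in(1,-1):
    f=lambda p:np.r_[np.ravel([fk(l,p,s4,1,0)[0]-l[6:9] for l in L]),(p-p0)*.003]
    r=least_squares(f,p0);print(s4,r.cost,r.x.round(4),np.abs(f(r.x)[:15]).max())
E
```

```text
1 1 [[-0.0, -0.0, 1.571], [-0.0, 0.0, 1.571], [-0.0, 0.0, 1.571], [-0.0, 0.0, 1.571], [-0.0, 0.0, 1.571]]
1 -1 [[-0.0, -0.0, 1.271], [-0.0, -0.0, 3.094], [0.0, -0.0, -2.521], [0.0, 0.0, -3.082], [0.0, -0.0, -2.636]]
-1 1 [[0.0, -0.0, 1.571], [-0.0, 0.001, 1.571], [0.0, 0.001, 1.571], [0.03, 1.018, 1.363], [0.119, 0.461, 1.858]]
-1 -1 [[0.0, -0.0, 1.271], [-0.001, 0.001, 3.095], [0.001, -0.001, -2.521], [-0.991, 0.991, 2.781], [0.365, -0.365, -2.279]]
1 1.5732755341460276e-07 [ 2.403e-01  2.000e-04  1.009e-01  4.430e-01  2.060e-02  5.723e-01
 -0.000e+00 -0.000e+00  2.353e-01] 1.2251860259659964e-05
-1 0.006159059893463457 [ 1.4309  0.0196  0.247   0.3828  1.3799  0.9466 -0.0621 -0.0621 -0.041 ] 0.06202280178932357
```

The wrist view shows the meter with its back corners at (174,43), (224,41), (187,177) and (230,175), and the foot bar around (205,172). The stripe corners are at (400,121) and (478,186).

```bash
python3 - <<'E'
from kin import *
c=np.load("w1.npy",allow_pickle=True).item();im=c["image"]
hsv=cv2.cvtColor(im,cv2.COLOR_RGB2HSV)
def comp(m,box):
    x0,y0,x1,y1=box;M=np.zeros(m.shape,np.uint8);M[y0:y1,x0:x1]=m[y0:y1,x0:x1]
    ct=max(cv2.findContours(M,cv2.RETR_EXTERNAL,cv2.CHAIN_APPROX_NONE)[0],key=cv2.contourArea);return ct
H,S,V=cv2.split(hsv)
o=comp(((H<20)&(S>150)&(V>120)).astype(np.uint8),(160,20,250,200))
def rect(ct,z):
    P=unproj(c,ct.reshape(-1,2)+0.0,z);(cx,cy),(w,h),a=r=cv2.minAreaRect((P[:,:2]*1000).astype(np.float32));return r,cv2.boxPoints(r).round(1)
print("leg",rect(o,.046))
# meter: not mat-blue
b=np.abs(H.astype(int)-int(np.median(H[60:150,260:300])))
notmat=((b>6)|(V<110)).astype(np.uint8)
print(np.median(H[60:150,260:300]),np.median(V[60:150,260:300]))
m=comp(notmat,(150,20,250,200));P=cv2.boundingRect(m);print(P, "meter",rect(m,.036))
y=comp(((H>20)&(H<35)&(S>150)).astype(np.uint8),(380,100,512,200));print("stripe",rect(y,.005))
p=unproj(c,[(400,121),(478,186),(316,227)],.005);print(p.round(4))
E
```

```text
leg (((503.0360107421875, 163.40045166015625), (82.91621398925781, 27.158349990844727), 25.56536865234375), array([[459.8, 157.8],
       [471.5, 133.3],
       [546.3, 169. ],
       [534.6, 193.5]], dtype=float32))
101.0 215.0
(173, 42, 58, 135) meter (((527.9486083984375, 173.22024536132812), (169.51783752441406, 64.85530090332031), 26.022367477416992), array([[437.6, 165.2],
       [466. , 106.9],
       [618.3, 181.3],
       [589.9, 239.5]], dtype=float32))
stripe (((615.658203125, -159.51348876953125), (159.70639038085938, 14.218989372253418), 80.68402862548828), array([[ 595.7, -237.2],
       [ 609.7, -239.5],
       [ 635.6,  -81.9],
       [ 621.6,  -79.6]], dtype=float32))
[[ 0.6349 -0.0814  0.005 ]
 [ 0.6039 -0.2447  0.005 ]
 [ 0.4378 -0.0518  0.005 ]]
```

```bash
cat >> kin.py <<'E'
PP=[2.403e-01,2.000e-04,1.009e-01,4.430e-01,2.060e-02,5.723e-01,0,0,2.353e-01]
LO=np.array([-2.77,-.9,.21,-1.53,.24,-2.84])+.03;HI=np.array([2.77,2.22,2.48,4.67,2.81,2.84])-.03
def F(q):return fk(q,PP,1,1,np.pi/2)
def ik(p,Rt,q0):
    def f(q):
        a,b=F(q);return np.r_[(a-p)*5,(b.inv()*Rt).as_rotvec()]
    r=least_squares(f,np.clip(q0,LO+1e-3,HI-1e-3),bounds=(LO,HI),xtol=1e-12,ftol=1e-12)
    return r.x,np.abs(r.fun).max()
def ikm(p,Rt,n=25,seed=0):
    g=np.random.default_rng(seed);out=[]
    az=np.arctan2(p[1],p[0])
    for k in range(n):
        q0=g.uniform(LO,HI);q0[0]=az+g.uniform(-.6,.6)
        q,e=ik(p,Rt,q0)
        if e<2e-3 and not any(np.abs(q-o).max()<.05 for o in out):out.append(q)
    return out
MC=np.array([.527,.175,.002]);MY=.447;PC=np.array([.523,-.144,.0]);PY=-.164
def mpose(c,yaw,pitch):  # meter: origin, rotation; pitch=turn about -y (x up)
    return c,rz(yaw)*ry(-pitch)
TD=lambda phi:R.from_matrix(np.c_[[np.cos(phi),0,-np.sin(phi)],[0,-1,0],[-np.sin(phi),0,-np.cos(phi)]]) # tool in meter frame
def tool(c,Rm,phi,x,z=.017):  # grasp pt 5mm behind TCP at meter (x,0,z)
    Rt=Rm*TD(phi);return c+Rm.apply([x,0,z])+Rt.apply([0,0,.005]),Rt
def lean(edge,yaw):  # standing pose from base edge position
    Rm=rz(yaw)*ry(-(np.pi/2+.38));return edge-Rm.apply([-.085,0,.034]),Rm
E
cat > t.py <<'E'
from kin import *
S=ctrl.read_camera("scene")
print("mat",unproj(S,[(152,97),(437,264),(43,182)],.002).round(3).tolist())
print("red",unproj(S,[(276,282),(298,281),(308,336),(284,341)],.036).round(3).tolist(),"board",unproj(S,[(178,247),(217,267),(207,286),(166,264)],.003).round(3).tolist(),"tester",unproj(S,[(355,262),(377,266),(367,302),(347,297)],.03).round(3).tolist())
q=ctrl.get_state()["qpos"]
c,Rm=mpose(MC,MY,0)
for th in(0,.2,.4,.6,.8):
    Rt=Rm*ry(th)*TD(0);P=c+Rm.apply([.02-.096*np.cos(th),0,.041+.096*np.sin(th)])-Rt.apply([0,0,.010])
    q,e=ik(P,Rt,q);print("foot",th,q.round(2),round(e,4),P.round(3))
q=ctrl.get_state()["qpos"]
for phi in(0,.2,.4,.6,.8,.9):
    p,Rt=tool(c,Rm,phi,.06);q,e=ik(p,Rt,q);print("grasp",phi,q.round(2),round(e,4))
pe=PC+[0,0,.005]+rz(PY).apply([.0425,0,0])
for phi in(.6,.8,.9,1.2,1.4,np.pi/2,1.8):
    c2,R2=lean(pe,PY);p,Rt=tool(c2,R2,phi,.06);print("final",phi,[o.round(2).tolist() for o in ikm(p,Rt)])
# intermediate search
for phi in(.6,.8):
  for yaw in np.arange(-1.6,1.7,.4):
    for r in(.5,.6,.7):
      for az in (-.2,0,.2,.4):
        c2,R2=lean(np.array([r*np.cos(az),r*np.sin(az),.002]),yaw);p,Rt=tool(c2,R2,phi,.06)
        s=ikm(p,Rt,6)
        if s:print("mid",phi,yaw.round(2),r,az,[o.round(2).tolist() for o in s])
E
timeout 500 python3 t.py
```

```text
mat [[0.309, -0.604, 0.002], [0.304, 0.617, 0.002], [0.845, -0.613, 0.002]]
red [[0.668, 0.255, 0.036], [0.627, 0.305, 0.036], [0.744, 0.414, 0.036], [0.795, 0.369, 0.036]] board [[0.748, -0.066, 0.003], [0.726, 0.076, 0.003], [0.792, 0.091, 0.003], [0.814, -0.057, 0.003]] tester [[0.468, 0.41, 0.03], [0.439, 0.47, 0.03], [0.558, 0.499, 0.03], [0.579, 0.445, 0.03]]
foot 0 [0.09 0.12 2.17 0.   0.85 1.21] 0.0 [0.458 0.142 0.053]
foot 0.2 [ 0.12  0.19  2.05 -0.07  1.09  1.29] 0.0 [0.462 0.144 0.072]
foot 0.4 [ 0.15  0.29  1.92 -0.12  1.32  1.33] 0.0 [0.469 0.147 0.09 ]
foot 0.6 [ 0.18  0.4   1.79 -0.15  1.53  1.35] 0.0 [0.479 0.152 0.105]
foot 0.8 [ 0.2   0.51  1.66 -0.18  1.74  1.36] 0.0 [0.491 0.158 0.119]
grasp 0 [0.17 0.44 1.85 0.   0.85 1.29] 0.0
grasp 0.2 [ 0.19  0.53  1.73 -0.06  1.08  1.34] 0.0
grasp 0.4 [ 0.2   0.62  1.61 -0.1   1.3   1.37] 0.0
grasp 0.6 [ 0.22  0.73  1.5  -0.13  1.51  1.39] 0.0
grasp 0.8 [ 0.23  0.83  1.38 -0.16  1.71  1.39] 0.0
grasp 0.9 [ 0.23  0.88  1.33 -0.17  1.81  1.39] 0.0
final 0.6 []
final 0.8 []
final 0.9 []
final 1.2 [[-0.57, -0.15, 2.37, 0.93, 0.34
[... 6795 characters left out ...]
0.2 [[-0.78, 0.45, 1.87, 0.7, 1.78, -1.02]]
mid 0.8 1.6 0.5 0 [[-0.63, 0.37, 1.97, 0.81, 1.69, -0.97]]
mid 0.8 1.6 0.5 0.2 [[-0.49, 0.29, 2.08, 0.92, 1.59, -0.92]]
mid 0.8 1.6 0.5 0.4 [[-0.33, 0.2, 2.2, 1.03, 1.48, -0.89]]
mid 0.8 1.6 0.6 -0.2 [[-0.7, 0.61, 1.62, 0.78, 1.8, -0.92]]
mid 0.8 1.6 0.6 0 [[-0.54, 0.53, 1.74, 0.88, 1.68, -0.87]]
mid 0.8 1.6 0.6 0.2 [[-0.38, 0.45, 1.86, 0.99, 1.56, -0.83]]
mid 0.8 1.6 0.6 0.4 [[-0.21, 0.37, 1.99, 1.11, 1.44, -0.8]]
mid 0.8 1.6 0.7 -0.2 [[-0.64, 0.78, 1.34, 0.84, 1.84, -0.8]]
mid 0.8 1.6 0.7 0 [[-0.47, 0.7, 1.48, 0.94, 1.7, -0.76]]
mid 0.8 1.6 0.7 0.2 [[-0.3, 0.61, 1.62, 1.04, 1.56, -0.72]]
mid 0.8 1.6 0.7 0.4 [[-0.12, 0.53, 1.75, 1.16, 1.41, -0.7]]
```

```bash
cat > t1.py <<'E'
from kin import *
s=ctrl.get_state();print(s["time"],s["eef_pos"].round(4))
c,Rm=mpose(MC,MY,0)
p=c+Rm.apply([-.076,0,.0495])
rel(p+[0,0,.06],Rm*TD(0),"above");rel(p,Rm*TD(0),"at")
E
python3 t1.py
```

```text
3.85 [0.4989 0.0783 0.2859]
above turn [ 0.0029 -0.0748 -0.0268] shift [-0.4922 -0.3441  0.7367]
at turn [ 0.0029 -0.0748 -0.0268] shift [-0.6278 -0.3377  1.0042]
```

Request:
send_rows:
  moves: "0.001 -0.025 -0.009 -0.16 -0.11 0.24 0.4; 0.002 -0.05 -0.018 -0.33 -0.23 0.49 0.4; 0.003 -0.075 -0.027 -0.49 -0.344 0.65 0.4; 0.003 -0.075 -0.027 -0.49 -0.344 0.737 0.4; 0.003 -0.075 -0.027 -0.49 -0.344 0.737 0.4"

```text
time: 4.47
eef_pos: [0.4601, 0.1424, 0.11]
tcp_rot: [0.975, 0.222, -0.003, -0.001]
contact_force: [0.4, -1.1, 0.5]
opening: 0.703
finger_force: 0.0
```

```bash
python3 t1.py; python3 - <<'E'
from kin import *
c=ctrl.read_camera("wrist");cv2.imwrite("pics/w2.png",c["image"][:,:,::-1])
print(ctrl.get_state()["opening"])
Cm,Rm=mpose(MC,MY,0)
print(proj(c,Cm+Rm.apply([[-.076,.02,.041],[-.076,-.02,.041],[-.076,0,.041],[.02,0,.044],[-.085,.031,.034],[-.085,-.031,.034],[.085,.031,.034],[.085,-.031,.034]])).round(0).tolist())
E
```

```text
4.475 [0.4601 0.1424 0.11  ]
above turn [-0.0004  0.0007  0.0002] shift [-0.0079 -0.0026 -0.0074]
at turn [-0.0004  0.0007  0.0002] shift [-0.0065 -0.0019  0.2926]
0.7017315872587513
[[230.0, 211.0], [282.0, 211.0], [256.0, 211.0], [256.0, 75.0], [218.0, 219.0], [295.0, 219.0], [207.0, -36.0], [307.0, -36.0]]
```

View pics/w2.png

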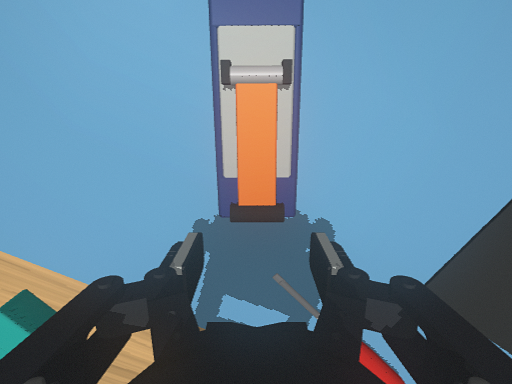

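The foot bar is centred at (257,213), against a prediction of (256,211), so the meter pose is good. I'll descend and pinch.

Request:
send_rows:
  moves: "0 0 0 -0.01 -0.002 0.1 0.4; 0 0 0 -0.01 -0.002 0.2 0.4; 0 0 0 -0.01 -0.002 0.26 0.4; 0 0 0 -0.01 -0.002 0.28 0.4; 0 0 0 -0.01 -0.002 0.292 0.4; 0 0 0 -0.01 -0.002 0.292 0.4; 0 0 0 -0.01 -0.002 0.292 -0.2;0 0 0 -0.01 -0.002 0.292 -0.4;0 0 0 -0.01 -0.002 0.292 -0.6;0 0 0 -0.01 -0.002 0.292 -0.6;0 0 0 -0.01 -0.002 0.292 -0.6"
  newtons: 25

```text
time: 5.9
eef_pos: [0.4578, 0.1419, 0.053]
tcp_rot: [0.975, 0.222, -0.0, -0.001]
contact_force: [0.7, 0.4, 0.5]
opening: 0.454
finger_force: 28.2
```

```bash
cat > t2.py <<'E'
from kin import *
s,p0,R0=cur();print(s["eef_pos"].round(4),s["opening"],s["finger_force"])
c,Rm=mpose(MC,MY,0)
H=np.array([.02,0,.041]);a=Rm.inv().apply(p0-c)-H
for th in np.arange(.1,.9,.1):
    q=ry(th)
    rel(c+Rm.apply(H+q.apply(a)),Rm*q*Rm.inv()*R0,round(th,2))
E
python3 t2.py
```

```text
[0.4578 0.1419 0.053 ] 0.4541479100897986 28.156194984912872
0.1 turn [ 0.     -0.0159  0.    ] shift [ 0.0074 -0.0001 -0.048 ]
0.2 turn [ 0.     -0.0318  0.    ] shift [ 0.0195 -0.0001 -0.0951]
0.3 turn [ 0.     -0.0477  0.0001] shift [ 0.0363 -0.0002 -0.1407]
0.4 turn [ 0.     -0.0637  0.0001] shift [ 0.0575 -0.0003 -0.1844]
0.5 turn [ 0.     -0.0796  0.0001] shift [ 0.083  -0.0003 -0.2257]
0.6 turn [ 0.     -0.0955  0.0001] shift [ 0.1125 -0.0004 -0.2643]
0.7 turn [ 0.     -0.1114  0.0002] shift [ 0.1457 -0.0005 -0.2998]
0.8 turn [ 0.     -0.1273  0.0002] shift [ 0.1823 -0.0005 -0.3318]
```

Request:
send_rows:
  moves: "0 -0.008 0 0.003 0 -0.024 -0.6; 0 -0.016 0 0.0074 0 -0.048 -0.6; 0 -0.032 0 0.0195 0 -0.095 -0.6; 0 -0.048 0 0.036 0 -0.141 -0.6; 0 -0.064 0 0.0575 0 -0.184 -0.6; 0 -0.08 0 0.083 0 -0.226 -0.6; 0 -0.0955 0 0.1125 0 -0.264 -0.6; 0 -0.111 0 0.1457 0 -0.3 -0.6;0 -0.119 0 0.164 0 -0.316 -0.6;0 -0.127 0 0.182 0 -0.332 -0.6;0 -0.127 0 0.182 0 -0.332 -0.6"

```text
time: 7.28
eef_pos: [0.4903, 0.1575, 0.1184]
tcp_rot: [0.898, 0.205, -0.38, 0.085]
contact_force: [-0.5, -0.2, 0.4]
opening: 0.455
finger_force: 28.2
```

```bash
python3 - <<'E'
from kin import *
s,p0,R0=cur();print(s["eef_pos"].round(4),s["opening"],s["finger_force"],s["contact_force"].round(2),s["wrist_torque"].round(2))
c,Rm=mpose(MC,MY,0);P=p0+R0.apply([0,0,.010])
v=Rm.inv().apply(P-c)-[.02,0,.041];print("angle",np.arctan2(v[2],-v[0]),np.hypot(v[0],v[2]))
s=ctrl.read_camera("side");cv2.imwrite("pics/s3.png",cv2.resize(s["image"][130:270,120:280,::-1],None,fx=4,fy=4,interpolation=cv2.INTER_CUBIC))
E
```

```text
[0.4903 0.1575 0.1184] 0.454752944631194 28.153083622455597 [-0.46 -0.19  0.38] [ 0.14 -0.37 -0.02]
angle 0.7895638683310885 0.09632655041323497
```

View pics/s3.png

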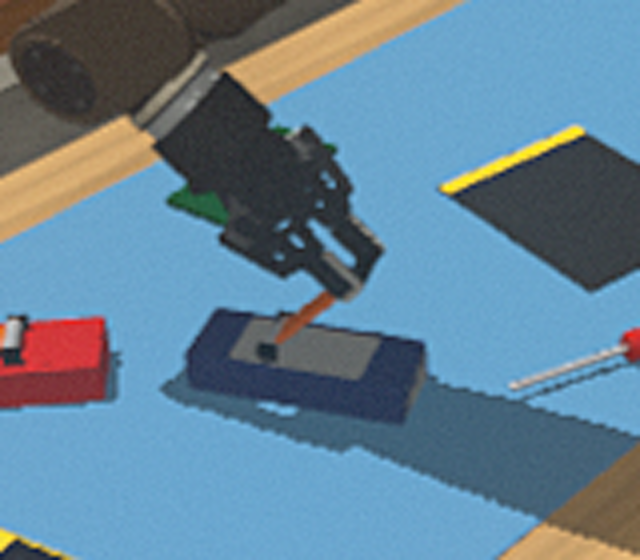

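The leg is lifted to about 0.79 rad with the fingers on the foot, and the meter hasn't moved. I'll nudge it to the stop.

Request:
send_rows:
  moves: "0 -0.003 0 0.01 0 0.0 -0.6; 0 -0.006 0 0.02 0 0 -0.6; 0 -0.006 0 0.026 0 0 -0.6;0 -0.006 0 0.026 0 0 -0.6"

```text
time: 7.82
eef_pos: [0.4924, 0.1584, 0.1176]
tcp_rot: [0.889, 0.202, -0.4, 0.09]
contact_force: [-7.0, -2.4, 9.6]
opening: 0.456
finger_force: 28.2
```

```bash
cat > t3.py <<'E'
from kin import *
s,p0,R0=cur();print(s["eef_pos"].round(4),s["opening"],s["finger_force"],s["contact_force"].round(2),s["wrist_torque"].round(2))
c,Rm=mpose(MC,MY,0);P=p0+R0.apply([0,0,.010])
v=Rm.inv().apply(P-c)-[.02,0,.041];print("angle",np.arctan2(v[2],-v[0]),np.hypot(v[0],v[2]))
E
python3 t3.py
```

```text
[0.4924 0.1584 0.1176] 0.4560240368237993 28.204549849033356 [-7.02 -2.36  9.64] [-0.5   1.12 -0.04]
angle 0.8015935731387969 0.09463916216988925
```

Force rose to about 12 N at 0.80 rad, which is the stop. I'll release and back off along the tool.

Request:
send_rows:
  moves: "0 0.002 0 -0.008 0 0 -0.6;0 0.002 0 -0.008 0 0 0.2;0 0.002 0 -0.008 0 0 0.5;0 0.002 0 -0.008 0 0 0.5;0 0.002 0 -0.008 0 -0.15 0.8;0 0.002 0 -0.008 0 -0.4 1;0 0.002 0 -0.008 0 -0.7 1;0 0.002 0 -0.008 0 -0.7 1"

```text
time: 8.82
eef_pos: [0.5901, 0.2046, 0.2143]
tcp_rot: [0.895, 0.204, -0.386, 0.088]
contact_force: [1.3, 0.5, 0.4]
opening: 0.996
finger_force: 0.0
```

```bash
python3 - <<'E'
from kin import *
s,p0,R0=cur();print(s["eef_pos"].round(4),s["contact_force"].round(2))
Cm,Rm=mpose(MC,MY,0)
v=ctrl.read_camera("side");sc=ctrl.read_camera("scene");w=ctrl.read_camera("wrist")
pts=np.array([[-.085,.031,.034],[-.085,-.031,.034],[.085,.031,.034],[.085,-.031,.034],[.02-.096*np.cos(.8),0,.041+.096*np.sin(.8)]])
cv=[]
for c in(v,sc,w):
    im=c["image"][:,:,::-1].copy();u=proj(c,Cm+Rm.apply(pts))
    for x in u: cv2.circle(im,tuple(int(round(t*16)) for t in x),16,(0,0,255),-1,shift=4)
    m=u.mean(0) if c is not w else np.array([256,192])
    if c is w: cv.append(cv2.resize(im,(512,384)));continue
    x0,y0=int(max(m[0]-36,0)),int(max(m[1]-48,0));cv.append(cv2.resize(im[y0:y0+96,x0:x0+72],(288,384),interpolation=cv2.INTER_CUBIC))
cv2.imwrite("pics/c4.png",np.hstack([cv[0],cv[1],cv2.resize(cv[2],(224,168)).repeat(1,0) if 0 else cv[2][:, 150:362]]))
for phi in(.6,.75): 
    p,Rt=tool(Cm,Rm,phi,.062,.018);rel(p,Rt,f"grasp{phi}");rel(p-Rt.apply([0,0,.06]),Rt,f"pre{phi}")
E
```

```text
[0.5901 0.2046 0.2143] [1.27 0.47 0.42]
grasp0.6 turn [-0.0003  0.036   0.0003] shift [0.6894 0.0026 0.6758]
pre0.6 turn [-0.0003  0.036   0.0003] shift [0.6221 0.002  0.3834]
grasp0.75 turn [-0.0003  0.0122  0.0003] shift [0.6857 0.0026 0.6763]
pre0.75 turn [-0.0003  0.0122  0.0003] shift [0.6628 0.0021 0.3772]
```

View pics/c4.png

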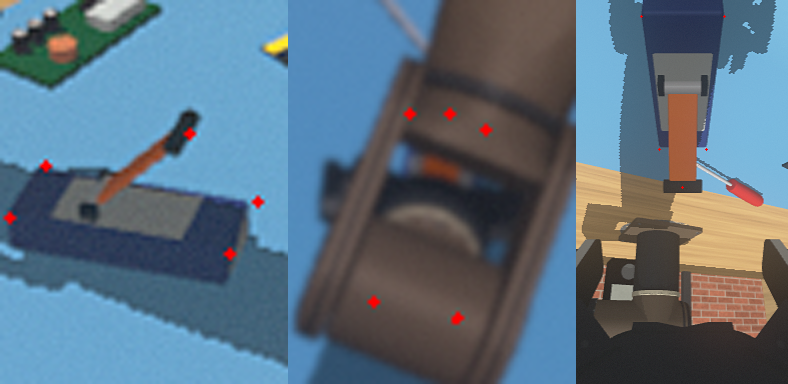

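Overlay check: in the wrist view the meter corners and the opened foot fall on their predictions, so the meter hasn't shifted. The leg is fully out.

```bash
cat > t5.py <<'E'
from kin import *
Cm,Rm=mpose(MC,MY,0);p,Rt=tool(Cm,Rm,.75,.05,.025);rel(p,Rt,"grasp");rel(p-Rt.apply([0,0,.06]),Rt,"pre")
E
python3 t5.py
```

```text
grasp turn [-0.0003  0.0122  0.0003] shift [0.6193 0.0025 0.6968]
pre turn [-0.0003  0.0122  0.0003] shift [0.5964 0.002  0.3976]
```

Request:
send_rows:
  moves: "0 0.006 0 0.25 0.002 0.1 1; 0 0.012 0 0.45 0.002 0.3 1; 0 0.012 0 0.597 0.002 0.397 1; 0 0.012 0 0.597 0.002 0.397 1; 0 0.012 0 0.606 0.002 0.5 1; 0 0.012 0 0.613 0.002 0.6 1; 0 0.012 0 0.619 0.0025 0.66 1; 0 0.012 0 0.619 0.0025 0.66 1"

```text
time: 9.98
eef_pos: [0.5744, 0.1974, 0.0301]
tcp_rot: [0.907, 0.207, -0.357, 0.08]
contact_force: [-0.8, 0.3, -0.1]
opening: 1.002
finger_force: 0.0
```

```bash
python3 t5.py; python3 -c "
from h import *
s=ctrl.get_state();print(s['contact_force'].round(1),s['time'])"
```

```text
grasp turn [-0.0002 -0.      0.0002] shift [ 0.0017 -0.0013  0.0448]
pre turn [-0.0002 -0.      0.0002] shift [ 0.0017 -0.0017 -0.2552]
[-0.8  0.3 -0.1] 9.975
```

Request:
send_rows:
  moves: "0 0 0 0.002 -0.001 0.02 1; 0 0 0 0.002 -0.001 0.04 1; 0 0 0 0.002 -0.001 0.04 0.6;0 0 0 0.002 -0.001 0.04 0.4;0 0 0 0.002 -0.001 0.04 0.2; 0 0 0 0.002 -0.001 0.04 0.2; 0 0 0 0.002 -0.001 0.04 0; 0 0 0 0.002 -0.001 0.04 0"
  newtons: 90

```text
time: 10.98
eef_pos: [0.5708, 0.1959, 0.0241]
tcp_rot: [0.908, 0.207, -0.356, 0.08]
contact_force: [2.0, 1.4, 2.1]
opening: 0.708
finger_force: 97.3
```

```bash
cat > t6.py <<'E'
from kin import *
s,p0,R0=cur();print(s["time"],s["eef_pos"].round(4),s["contact_force"].round(1),s["opening"])
# grasp transform: meter in tool from current lying pose
Cm,Rm=mpose(MC,MY,0)
G=R0.inv()*Rm; g=R0.inv().apply(Cm-p0); np.savez("grasp.npz",G=G.as_quat(),g=g);print("g",g.round(4))
E0=np.array([.60,.08,.002]);YM=1.2
c2,R2=lean(E0,YM)
q=s["qpos"].copy();prev=q.copy();n=14
Z=.10
for i in range(n+1):
    t=i/n
    yaw=MY+(YM-MY)*t;Rw=rz(yaw)*ry(-t*(np.pi/2+.38))
    # interpolate grasp point (tcp), raised
    pa=p0+[0,0,Z];Rb=R2*G.inv();pb=c2-Rb.apply(g)+[0,0,.06]
    Rt=Rw*G.inv();p=pa+(pb-pa)*t
    q,e=ik(p,Rt,q)
    C=p+Rt.apply(g);K=C+Rw.apply([[-.085,.031,.034],[-.085,-.031,.034],[-.085,0,0],[-.047,0,.117],[.085,0,0]])
    w=(R0.inv()*Rt).as_rotvec()/2/np.pi;d=R0.inv().apply(p-p0)/.2
    print(i,q.round(2),round(e,4),"dq/row",np.abs(q-prev).max().round(2),"minz",K[:,2].min().round(3),"|",w.round(4),d.round(4));prev=q
E
python3 t6.py
```

```text
10.975 [0.5708 0.1959 0.0241] [2.  1.4 2.1] 0.7081838090791115
g [-0.0205 -0.0001  0.0492]
0 [ 0.22  0.65  1.44 -0.15  1.79  1.37] 0.0 dq/row 0.13 minz 0.102 | [ 0.  0. -0.] [-0.3399 -0.0009 -0.3667]
1 [ 0.21  0.56  1.51 -0.16  1.65  1.31] 0.0 dq/row 0.14 minz 0.088 | [-0.0054  0.0222 -0.0067] [-0.3696  0.0503 -0.3716]
2 [ 0.19  0.47  1.6  -0.16  1.52  1.25] 0.0 dq/row 0.14 minz 0.076 | [-0.0099  0.0443 -0.0142] [-0.3993  0.1015 -0.3764]
3 [ 0.16  0.39  1.68 -0.14  1.38  1.17] 0.0 dq/row 0.14 minz 0.064 | [-0.0134  0.0663 -0.0223] [-0.429   0.1527 -0.3813]
4 [ 0.13  0.31  1.76 -0.1   1.24  1.07] 0.0 dq/row 0.13 minz 0.054 | [-0.0158  0.0883 -0.0311] [-0.4587  0.2039 -0.3862]
5 [ 0.08  0.23  1.83 -0.03  1.12  0.95] 0.0 dq/row 0.12 minz 0.045 | [-0.0171  0.1101 -0.0404] [-0.4884  0.2551 -0.3911]
6 [0.03 0.16 1.9  0.07 1.01 0.79] 0.0 dq/row 0.16 minz 0.039 | [-0.0173  0.1318 -0.0502] [-0.5182  0.3063 -0.3959]
7 [-0.04  0.11  1.97  0.22  0.93  0.59] 0.0 dq/row 0.2 minz 0.034 | [-0.0162  0.1532 -0.0604] [-0.5479  0.3575 -0.4008]
8 [-0.11  0.07  2.02  0.4   0.89  0.36] 0.0 dq/row 0.24 minz 0.032 | [-0.0139  0.1744 -0.071 ] [-0.5776  0.4087 -0.4057]
9 [-0.19  0.05  2.06  0.6   0.89  0.1 ] 0.0 dq/row 0.25 minz 0.033 | [-0.0101  0.1954 -0.0819] [-0.6073  0.4599 -0.4106]
10 [-0.26  0.05  2.09  0.78  0.94 -0.13] 0.0 dq/row 0.24 minz 0.036 | [-0.005   0.2159 -0.0929] [-0.637   0.5111 -0.4154]
11 [-0.34  0.07  2.1   0.94  1.03 -0.34] 0.0 dq/row 0.2 minz 0.042 | [ 0.0017  0.2361 -0.1041] [-0.6667  0.5623 -0.4203]
12 [-0.4   0.11  2.1   1.06  1.15 -0.5 ] 0.0 dq/row 0.16 minz 0.047 | [ 0.0099  0.2558 -0.1152] [-0.6964  0.6135 -0.4252]
13 [-0.46  0.17  2.08  1.15  1.28 -0.63] 0.0 dq/row 0.13 minz 0.053 | [ 0.0197  0.2749 -0.1262] [-0.7261  0.6647 -0.43  ]
14 [-0.5   0.24  2.05  1.21  1.42 -0.72] 0.0 dq/row 0.14 minz 0.062 | [ 0.0313  0.2935 -0.1369] [-0.7558  0.7159 -0.4349]
```

Request:
send_rows:
  moves: "0 0 0 -0.04 0 -0.045 0; 0 0 0 -0.13 0 -0.14 0; 0 0 0 -0.23 0 -0.25 0; 0 0 0 -0.34 -0.001 -0.367 0; -0.0027 0.011 -0.0033 -0.355 0.025 -0.369 0; -0.0054 0.0222 -0.0067 -0.3696 0.0503 -0.3716 0; -0.0077 0.033 -0.0104 -0.3845 0.076 -0.374 0; -0.0099 0.0443 -0.0142 -0.3993 0.1015 -0.3764 0; -0.0116 0.0553 -0.0183 -0.414 0.127 -0.379 0; -0.0134 0.0663 -0.0223 -0.429 0.1527 -0.3813 0; -0.0146 0.0773 -0.0267 -0.444 0.178 -0.384 0; -0.0158 0.0883 -0.0311 -0.4587 0.2039 -0.3862 0"

```text
time: 12.48
eef_pos: [0.5743, 0.1521, 0.1442]
tcp_rot: [0.941, 0.325, -0.09, 0.03]
contact_force: [0.9, 0.3, -4.0]
opening: 0.707
finger_force: 97.5
```

```bash
cat > t7.py <<'E'
from kin import *
import sys
s,p0,R0=cur();print(s["time"],s["eef_pos"].round(4),s["contact_force"].round(1),s["wrist_torque"].round(2),s["opening"],s["qpos"].round(2))
D=np.load("grasp.npz");G=R.from_quat(D["G"]);g=D["g"]
Pg=np.array([.5708,.1959,.1241]);YM=1.2;c2,R2=lean(np.array([.60,.08,.002]),YM)
Rb=R2*G.inv();pb=c2-Rb.apply(g)+[0,0,.06]
for t in np.arange(float(sys.argv[1]),float(sys.argv[2])+.01,.5):
    u=t/14;Rt=rz(MY+(YM-MY)*u)*ry(-u*(np.pi/2+.38))*G.inv();p=Pg+(pb-Pg)*u
    rel(p,Rt,t)
E
python3 t7.py 4 10
```

```text
12.475 [0.5743 0.1521 0.1442] [ 0.9  0.3 -4. ] [ 0.24 -0.26  0.  ] 0.7067899411907493 [ 0.13  0.3   1.76 -0.1   1.25  1.07]
4.0 turn [ 0.     -0.0001  0.0002] shift [0.006  0.0009 0.005 ]
4.5 turn [-0.0007  0.011  -0.004 ] shift [-0.0106  0.024  -0.0039]
5.0 turn [-0.001   0.0221 -0.0083] shift [-0.0271  0.047  -0.0128]
5.5 turn [-0.0011  0.0331 -0.0126] shift [-0.0436  0.07   -0.0217]
6.0 turn [-0.0009  0.0442 -0.017 ] shift [-0.0601  0.093  -0.0307]
6.5 turn [-0.0004  0.0552 -0.0214] shift [-0.0767  0.116  -0.0396]
7.0 turn [ 0.0004  0.0663 -0.0257] shift [-0.0932  0.139  -0.0485]
7.5 turn [ 0.0015  0.0773 -0.0301] shift [-0.1097  0.162  -0.0574]
8.0 turn [ 0.0029  0.0882 -0.0344] shift [-0.1263  0.185  -0.0663]
8.5 turn [ 0.0047  0.0992 -0.0388] shift [-0.1428  0.208  -0.0752]
9.0 turn [ 0.0067  0.1101 -0.0431] shift [-0.1593  0.231  -0.0842]
9.5 turn [ 0.0091  0.1209 -0.0473] shift [-0.1759  0.254  -0.0931]
10.0 turn [ 0.0117  0.1317 -0.0515] shift [-0.1924  0.277  -0.102 ]
```

Request:
send_rows:
  moves: "-0.0007 0.011 -0.004 -0.0106 0.024 -0.004 0; -0.001 0.022 -0.0083 -0.027 0.047 -0.013 0; -0.001 0.033 -0.0126 -0.0436 0.07 -0.022 0; -0.001 0.044 -0.017 -0.06 0.093 -0.031 0; 0 0.055 -0.0214 -0.0767 0.116 -0.04 0; 0.0004 0.0663 -0.0257 -0.093 0.139 -0.0485 0; 0.0015 0.0773 -0.03 -0.11 0.162 -0.0574 0; 0.003 0.088 -0.0344 -0.126 0.185 -0.066 0; 0.0047 0.099 -0.0388 -0.143 0.208 -0.075 0; 0.0067 0.11 -0.043 -0.16 0.231 -0.084 0; 0.009 0.121 -0.0473 -0.176 0.254 -0.093 0; 0.0117 0.1317 -0.0515 -0.1924 0.277 -0.102 0"

```text
time: 13.98
eef_pos: [0.5811, 0.0879, 0.171]
tcp_rot: [0.835, 0.45, 0.279, -0.151]
contact_force: [0.7, 0.5, -3.1]
opening: 0.71
finger_force: 97.7
```

```bash
python3 t7.py 10 14
```

```text
13.975 [0.5811 0.0879 0.171 ] [ 0.7  0.5 -3.1] [-0.49  0.37 -0.02] 0.7103532381040967 [-0.26  0.05  2.09  0.78  0.94 -0.14]
10.0 turn [-0.0004  0.      0.0004] shift [ 0.0014  0.0038 -0.002 ]
10.5 turn [ 0.0023  0.0111 -0.003 ] shift [-0.0083  0.0209 -0.0241]
11.0 turn [ 0.0052  0.0222 -0.0061] shift [-0.0181  0.0381 -0.0463]
11.5 turn [ 0.0083  0.0333 -0.0091] shift [-0.0279  0.0553 -0.0685]
12.0 turn [ 0.0117  0.0444 -0.0119] shift [-0.0376  0.0724 -0.0907]
12.5 turn [ 0.0152  0.0554 -0.0144] shift [-0.0474  0.0896 -0.1129]
13.0 turn [ 0.019   0.0664 -0.0168] shift [-0.0571  0.1067 -0.1351]
13.5 turn [ 0.0229  0.0774 -0.0189] shift [-0.0669  0.1239 -0.1573]
14.0 turn [ 0.0271  0.0884 -0.0207] shift [-0.0767  0.141  -0.1795]
```

Request:
send_rows:
  moves: "0.0023 0.011 -0.003 -0.008 0.021 -0.024 0; 0.0052 0.022 -0.006 -0.018 0.038 -0.046 0; 0.0083 0.0333 -0.009 -0.028 0.055 -0.0685 0; 0.0117 0.0444 -0.012 -0.0376 0.0724 -0.09 0; 0.0152 0.0554 -0.0144 -0.047 0.09 -0.113 0; 0.019 0.0664 -0.0168 -0.057 0.107 -0.135 0; 0.023 0.0774 -0.019 -0.067 0.124 -0.157 0; 0.0271 0.0884 -0.0207 -0.0767 0.141 -0.18 0; 0.0271 0.0884 -0.0207 -0.0767 0.141 -0.18 0; 0.0271 0.0884 -0.0207 -0.0767 0.141 -0.18 0"

```text
time: 15.22
eef_pos: [0.5868, 0.0442, 0.19]
tcp_rot: [0.681, 0.466, 0.467, -0.318]
contact_force: [0.9, 0.2, -2.7]
opening: 0.708
finger_force: 98.0
```

```bash
cat > t8.py <<'E'
from kin import *
s,p0,R0=cur();print(s["time"],s["eef_pos"].round(4),s["contact_force"].round(1),s["opening"])
D=np.load("grasp.npz");G=R.from_quat(D["G"]);g=D["g"]
Rm=R0*G;C=p0+R0.apply(g)
K=C+Rm.apply([[-.085,0,.034],[-.0469,0,.1099]]);K[1,2]-=.007;print("edge/foot expected",K.round(4))
c2,R2=lean(np.array([.60,.08,.002]),1.2);Rb=R2*G.inv()
for h in(.01,.001,-.002):rel(c2-Rb.apply(g)+[0,0,h],Rb,h)
E
python3 t8.py; python3 - <<'E'
from kin import *
a=[]
for n,b in(("side",(120,70,200,150)),("scene",(200,130,200,150))):
    c=ctrl.read_camera(n);x,y,w,h=b;a.append(cv2.resize(c["image"][y:y+h,x:x+w,::-1],(400,300),interpolation=cv2.INTER_CUBIC))
cv2.imwrite("pics/c5.png",np.hstack(a))
E
```

```text
15.225 [0.5868 0.0442 0.19  ] [ 0.9  0.2 -2.7] 0.7075448781020915
edge/foot expected [[0.6007 0.0796 0.0615]
 [0.5697 0.0009 0.062 ]]
0.01 turn [ 0.0005  0.0005 -0.0001] shift [-0.2318 -0.0032  0.0886]
0.001 turn [ 0.0005  0.0005 -0.0001] shift [-0.2737 -0.0033  0.1049]
-0.002 turn [ 0.0005  0.0005 -0.0001] shift [-0.2877 -0.0033  0.1103]
```

View pics/c5.png

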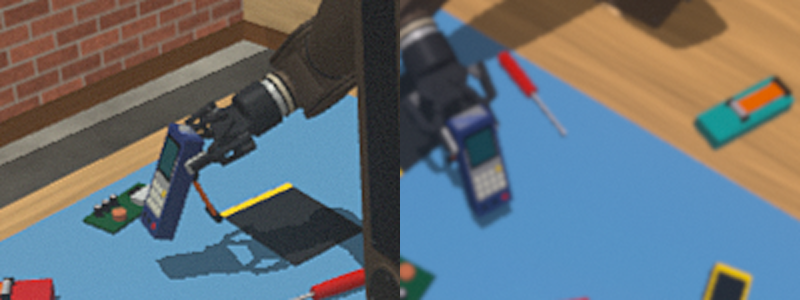

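The meter is held upright with its leg out behind and nothing has slipped. I'll set it down on the mat for a regrasp.

Request:
send_rows:
  moves: "0 0 0 -0.06 -0.001 0.022 0; 0 0 0 -0.12 -0.002 0.045 0; 0 0 0 -0.18 -0.003 0.068 0; 0 0 0 -0.23 -0.003 0.088 0; 0 0 0 -0.255 -0.003 0.098 0; 0 0 0 -0.268 -0.003 0.103 0;0 0 0 -0.268 -0.003 0.103 0"

```text
time: 16.2
eef_pos: [0.5866, 0.044, 0.1321]
tcp_rot: [0.681, 0.465, 0.467, -0.319]
contact_force: [-0.2, -0.1, -2.7]
opening: 0.71
finger_force: 98.0
```

```bash
python3 t8.py
```

```text
16.2 [0.5866 0.044  0.1321] [-0.2 -0.1 -2.7] 0.7095379115538492
edge/foot expected [[0.6005 0.0796 0.0037]
 [0.5695 0.0009 0.004 ]]
0.01 turn [ 0.0006  0.0002 -0.0003] shift [ 0.0384 -0.0025 -0.0151]
0.001 turn [ 0.0006  0.0002 -0.0003] shift [-0.0035 -0.0025  0.0011]
-0.002 turn [ 0.0006  0.0002 -0.0003] shift [-0.0175 -0.0025  0.0065]
```

Request:
send_rows:
  moves: "0 0 0 -0.004 0 0.0015 0; 0 0 0 -0.008 0 0.003 0; 0 0 0 -0.01 0 0.0038 0; 0 0 0 -0.01 0 0.0038 0"

```text
time: 16.7
eef_pos: [0.5865, 0.0441, 0.13]
tcp_rot: [0.681, 0.465, 0.467, -0.319]
contact_force: [0.2, -0.0, -3.6]
opening: 0.71
finger_force: 98.0
```

```bash
python3 t8.py
```

```text
16.7 [0.5865 0.0441 0.13  ] [ 0.2 -0.  -3.6] 0.7097326112299184
edge/foot expected [[0.6004 0.0797 0.0015]
 [0.5694 0.001  0.0019]]
0.01 turn [ 0.0006  0.0003 -0.0003] shift [ 0.0485 -0.0018 -0.0191]
0.001 turn [ 0.0006  0.0003 -0.0003] shift [ 0.0065 -0.0018 -0.0029]
-0.002 turn [ 0.0006  0.0003 -0.0003] shift [-0.0075 -0.0018  0.0026]
```

Nothing touching yet, so I'll go down another 1.5 mm in small steps.

Request:
send_rows:
  moves: "0 0 0 -0.0023 0 0.0009 0; 0 0 0 -0.0046 0 0.0018 0; 0 0 0 -0.0046 0 0.0018 0; 0 0 0 -0.0046 0 0.0018 0"

```text
time: 17.2
eef_pos: [0.5865, 0.0441, 0.1289]
tcp_rot: [0.681, 0.465, 0.467, -0.319]
contact_force: [-1.1, -0.4, -3.7]
opening: 0.711
finger_force: 98.0
```

Request:
send_rows:
  moves: "0 0 0 -0.0023 0 0.0009 0; 0 0 0 -0.0046 0 0.0018 0; 0 0 0 -0.0046 0 0.0018 0; 0 0 0 -0.0046 0 0.0018 0"

```text
time: 17.7
eef_pos: [0.5865, 0.0441, 0.1279]
tcp_rot: [0.681, 0.465, 0.467, -0.319]
contact_force: [0.1, -0.3, -3.4]
opening: 0.71
finger_force: 98.0
```

Request:
send_rows:
  moves: "0 0 0 -0.0023 0 0.0009 0; 0 0 0 -0.0046 0 0.0018 0; 0 0 0 -0.0046 0 0.0018 0; 0 0 0 -0.0046 0 0.0018 0"

```text
time: 18.2
eef_pos: [0.5865, 0.0441, 0.1269]
tcp_rot: [0.681, 0.465, 0.467, -0.319]
contact_force: [-0.7, 0.2, -3.2]
opening: 0.709
finger_force: 98.0
```

Request:
send_rows:
  moves: "0 0 0 -0.0023 0 0.0009 0; 0 0 0 -0.0046 0 0.0018 0; 0 0 0 -0.0046 0 0.0018 0; 0 0 0 -0.0046 0 0.0018 0"

```text
time: 18.7
eef_pos: [0.5866, 0.044, 0.1264]
tcp_rot: [0.681, 0.465, 0.467, -0.319]
contact_force: [-1.1, -0.7, -0.4]
opening: 0.708
finger_force: 97.9
```

Contact: the load has come off the wrist. I'll settle slightly and release.

Request:
send_rows:
  moves: "0 0 0 -0.0023 0 0.0009 0; 0 0 0 -0.0023 0 0.0009 0; 0 0 0 -0.0023 0 0.0009 0.45; 0 0 0 -0.0023 0 0.0009 0.6; 0 0 0 -0.0023 0 0.0009 1; 0 0 0 -0.0023 0 0.0009 1; 0 0 0 -0.0023 0 0.0009 1"

```text
time: 19.58
eef_pos: [0.5865, 0.0441, 0.1253]
tcp_rot: [0.682, 0.465, 0.467, -0.319]
contact_force: [-0.8, 0.5, -0.1]
opening: 1.001
finger_force: 0.0
```

```bash
python3 t8.py; python3 - <<'E'
from kin import *
c=ctrl.read_camera("wrist");np.save("w6.npy",c,allow_pickle=True)
a=[cv2.resize(c["image"][:,:,::-1],(400,300))]
c=ctrl.read_camera("side");np.save("s6.npy",c,allow_pickle=True);a.append(cv2.resize(c["image"][90:210,120:280,::-1],(400,300),interpolation=cv2.INTER_CUBIC))
cv2.imwrite("pics/c6.png",np.hstack(a))
E
```

```text
19.575 [0.5865 0.0441 0.1253] [-0.8  0.5 -0.1] 1.0005880272051637
edge/foot expected [[ 0.6003  0.0797 -0.0031]
 [ 0.5693  0.001  -0.0027]]
0.01 turn [ 0.0006  0.0003 -0.0004] shift [ 0.07   -0.0018 -0.0274]
0.001 turn [ 0.0006  0.0003 -0.0004] shift [ 0.0281 -0.0018 -0.0112]
-0.002 turn [ 0.0006  0.0003 -0.0004] shift [ 0.0141 -0.0018 -0.0058]
```

View pics/c6.png

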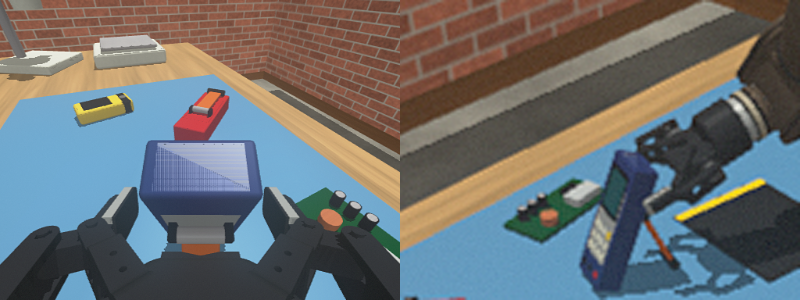

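The meter stands on its leg and lower end on the mat, centred between the open jaws. In the wrist view its top face spans (140,140) to (262,195). I'll retreat and plan the regrasp from above.

```bash
cat > t9.py <<'E'
from kin import *
s,p0,R0=cur();print(s["time"],s["qpos"].round(2))
E0=np.array([.60,.08,.002]);YM=1.2;c2,R2=lean(E0,YM)
PH=np.pi/2
pg,Rg=tool(c2,R2,PH,.062)
pts=[("retreat",p0-R0.apply([0,0,.13]),R0)]
q=s["qpos"];pr,_=pts[0][1:]
for k in np.linspace(.2,1,5):
    Rt=R0*R.from_rotvec((R0.inv()*Rg).as_rotvec()*k);pts.append((f"t{k:.1f}",pr+(pg-Rg.apply([0,0,.12])+[0,0,0]-pr)*k+[0,0,.06*np.sin(np.pi*k)],Rt))
pts.append(("pre.05",pg-Rg.apply([0,0,.06]),Rg));pts.append(("grasp",pg,Rg))
# then to pad
for k in np.linspace(0,1,6):
    pe=PC+[0,0,.005]+rz(PY).apply([.0425,0,0]);e=E0+(pe-E0)*k+[0,0,.07];c3,R3=lean(e,YM+(PY-YM)*k);p,Rt=tool(c3,R3,PH,.062);pts.append((f"pad{k:.1f}",p,Rt))
for n,p,Rt in pts:
    q,e=ik(p,Rt,q);print(n,q.round(2),round(e,4),p.round(3))
    if n[:3]!="pad":rel(p,Rt,n)
E
python3 t9.py
```

```text
19.675 [-0.5   0.37  2.05  1.23  1.37 -0.84]
retreat [-0.72  0.29  2.04  1.07  1.55 -0.82] 0.0 [ 0.542 -0.069  0.172]
retreat turn [0. 0. 0.] shift [-0.   -0.   -0.65]
t0.2 [-0.66  0.13  2.03  0.97  1.49 -0.65] 0.0 [ 0.548 -0.054  0.223]
t0.2 turn [ 0.0001 -0.0261 -0.0001] shift [ 2.666e-01 -3.000e-04 -6.693e-01]
t0.4 [-0.59  0.04  1.99  0.85  1.44 -0.49] 0.0 [ 0.554 -0.04   0.261]
t0.4 turn [ 0.0001 -0.0523 -0.0001] shift [ 0.4704 -0.0007 -0.6643]
t0.6 [-0.51 -0.01  1.95  0.72  1.38 -0.35] 0.0 [ 0.559 -0.025  0.277]
t0.6 turn [ 0.0002 -0.0784 -0.0002] shift [ 0.5726 -0.001  -0.62  ]
t0.8 [-0.42 -0.02  1.93  0.57  1.31 -0.22] 0.0 [ 0.565 -0.01   0.271]
t0.8 turn [ 0.0003 -0.1046 -0.0003] shift [ 0.5732 -0.0014 -0.5363]
t1.0 [-0.33  0.01  1.91  0.4   1.24 -0.09] 0.0 [0.571 0.004 0.252]
t1.0 turn [ 0.0003 -0.1307 -0.0003] shift [ 0.5109 -0.0017 -0.4283]
pre.05 [-0.29  0.08  1.94  0.42  1.12 -0.1 ] 0.0 [0.579 0.025 0.196]
pre.05 turn [ 0.0003 -0.1307 -0.0003] shift [ 0.2913 -0.002  -0.224 ]
grasp [-0.25  0.16  1.96  0.45  1.01 -0.12] 0.0 [0.587 0.046 0.14 ]
grasp turn [ 0.0003 -0.1307 -0.0003] shift [ 0.0716 -0.0024 -0.0196]
pad0.0 [-0.25  0.07  1.92  0.42  1.13 -0.05] 0.0 [0.587 0.046 0.21 ]
pad0.2 [-0.32 -0.    2.    0.42  1.06  0.13] 0.0 [0.571 0.004 0.211]
pad0.4 [-0.38 -0.07  2.06  0.39  0.99  0.34] 0.0 [ 0.557 -0.035  0.211]
pad0.6 [-0.44 -0.12  2.1   0.35  0.92  0.57] 0.0 [ 0.545 -0.072  0.212]
pad0.8 [-0.48 -0.14  2.13  0.27  0.86  0.84] 0.0 [ 0.535 -0.109  0.213]
pad1.0 [-0.51 -0.15  2.13  0.17  0.81  1.13] 0.0 [ 0.529 -0.145  0.213]
```

Request:
send_rows:
  moves: "0 0 0 0 0 -0.15 1; 0 0 0 0 0 -0.35 1; 0 0 0 0 0 -0.6 1; 0 0 0 0 0 -0.65 1; 0 -0.026 0 0.267 0 -0.669 1; 0 -0.052 0 0.47 -0.001 -0.664 1; 0 -0.078 0 0.573 -0.001 -0.62 1; 0 -0.105 0 0.573 -0.001 -0.536 1; 0 -0.13 0 0.511 -0.002 -0.428 1; 0 -0.1305 0 0.511 -0.002 -0.428 1; 0 -0.1305 0 0.511 -0.002 -0.428 1"

```text
time: 21.05
eef_pos: [0.57, 0.0047, 0.2509]
tcp_rot: [0.811, 0.554, 0.157, -0.108]
contact_force: [-0.4, -0.3, -0.1]
opening: 1.002
finger_force: 0.0
```

```bash
cat > fit.py <<'E'
from kin import *
import sys
BOX=np.array([[x,y,z] for x in(-.085,.085) for y in(-.031,.031) for z in(0,.034)])
def fitbox(c,x0,y0,yaw0,z0,ref=True,rows=(0,384)):
    im=c["image"];hsv=cv2.cvtColor(im,cv2.COLOR_RGB2HSV);H,S,V=[a.astype(int) for a in cv2.split(hsv)]
    def hull(v):
        cc,Rm=lean(np.array([v[0],v[1],z0]),v[2]);return cv2.convexHull((proj(c,cc+Rm.apply(BOX))).astype(np.float32))
    h0=np.zeros(H.shape,np.uint8);cv2.fillConvexPoly(h0,hull([x0,y0,yaw0]).astype(np.int32),1);roi=cv2.dilate(h0,np.ones((25,25)))
    nav=((H>105)&(H<135)&(V<150)&(S>60)).astype(np.uint8)*roi
    n,l,st,_=cv2.connectedComponentsWithStats(nav);k=1+np.argmax(st[1:,4]);
    hh=cv2.convexHull(cv2.findContours((l==k).astype(np.uint8),cv2.RETR_EXTERNAL,cv2.CHAIN_APPROX_NONE)[0][0])
    M=np.zeros(H.shape,np.uint8);cv2.fillConvexPoly(M,hh,1);w=np.zeros(H.shape,bool);w[rows[0]:rows[1]]=1
    def cost(v):
        B=np.zeros(H.shape,np.uint8);cv2.fillConvexPoly(B,np.round(hull(v)*16).astype(np.int32),1,shift=4);return np.sum((B!=M)&w)/max(1,np.sum(M[w]))
    from scipy.optimize import minimize
    r=minimize(cost,[x0,y0,yaw0],method="Nelder-Mead",options=dict(initial_simplex=[[x0,y0,yaw0],[x0+.006,y0,yaw0],[x0,y0+.006,yaw0],[x0,y0,yaw0+.06]],xatol=1e-5,fatol=1e-5))
    return r.x,r.fun,cost([x0,y0,yaw0]),M.sum()
E
python3 - <<'E'
from fit import *
s,p0,R0=cur();print(s["time"],s["qpos"].round(2),p0.round(3))
for n in("wrist","scene","side"):
    c=ctrl.read_camera(n);np.save(f"m_{n}.npy",c,allow_pickle=True);cv2.imwrite(f"pics/m_{n}.png",c["image"][:,:,::-1])
    print(n,fitbox(c,.6,.08,1.2,.002))
E
```

```text
21.05 [-0.33  0.01  1.91  0.41  1.24 -0.09] [0.57  0.005 0.251]
wrist (array([0.59921428, 0.07984734, 1.20553308]), np.float64(0.05443270555810749), np.float64(0.08681672025723473), np.uint64(4354))
scene (array([0.59341672, 0.06741126, 1.32704977]), np.float64(0.39056016597510373), np.float64(0.44968879668049794), np.uint64(1928))
side (array([0.60328875, 0.07611317, 1.13897805]), np.float64(0.048204158790170135), np.float64(0.07561436672967864), np.uint64(1058))
```

```bash
cat > t10.py <<'E'
from kin import *
s,p0,R0=cur();print(s["time"],p0.round(4),s["contact_force"].round(1))
c2,R2=lean(np.array([.5995,.0799,.002]),1.203)
for x in(.12,.062):
    pg,Rg=tool(c2,R2,np.pi/2,x);rel(pg,Rg,x)
E
python3 t10.py
```

```text
21.2 [0.5703 0.0033 0.2514] [ 0.2 -0.2 -0.3]
0.12 turn [ 0.0003 -0.0004 -0.0011] shift [ 0.0026 -0.0021  0.31  ]
0.062 turn [ 0.0003 -0.0004 -0.0011] shift [ 0.0019 -0.0027  0.6   ]
```

Request:
send_rows:
  moves: "0 0 -0.001 0.002 -0.002 0.15 1; 0 0 -0.001 0.002 -0.002 0.31 1; 0 0 -0.001 0.002 -0.0025 0.42 1; 0 0 -0.001 0.002 -0.0025 0.52 1; 0 0 -0.001 0.002 -0.0025 0.58 1; 0 0 -0.001 0.002 -0.0025 0.6 1; 0 0 -0.001 0.002 -0.0025 0.6 1; 0 0 -0.001 0.002 -0.0025 0.6 0.6; 0 0 -0.001 0.002 -0.0025 0.6 0.5"
  newtons: 60

```text
time: 22.32
eef_pos: [0.5868, 0.0462, 0.1412]
tcp_rot: [0.809, 0.556, 0.157, -0.106]
contact_force: [-0.4, -0.2, -0.8]
opening: 0.751
finger_force: 0.0
```

Request:
send_rows:
  moves: "0 0 0 0 0 0 0.4; 0 0 0 0 0 0 0.3; 0 0 0 0 0 0 0.1;0 0 0 0 0 0 0; 0 0 0 0 0 0 0"
  newtons: 80

```text
time: 22.95
eef_pos: [0.587, 0.0462, 0.1414]
tcp_rot: [0.809, 0.556, 0.158, -0.106]
contact_force: [-1.3, -1.4, 5.7]
opening: 0.72
finger_force: 85.4
```

```bash
cat > t11.py <<'E'
from kin import *
s,p0,R0=cur();print(s["time"],p0.round(4),s["contact_force"].round(1),s["opening"],s["finger_force"])
c2,R2=lean(np.array([.5995,.0799,.002]),1.203)
np.savez("grasp2.npz",G=(R0.inv()*R2).as_quat(),g=R0.inv().apply(c2-p0))
print("up 70mm (tool)",(R0.inv().apply([0,0,.07])/.2).round(4),R0.inv().apply(c2-p0).round(4))
E
python3 t11.py
```

```text
22.95 [0.587  0.0462 0.1414] [-1.3 -1.4  5.7] 0.7196719545611793 85.42073965072632
up 70mm (tool) [ 0.1305  0.0013 -0.3248] [ 0.0155 -0.0006  0.0578]
```

Request:
send_rows:
  moves: "0 0 0 0.01 0 -0.025 0; 0 0 0 0.03 0 -0.075 0; 0 0 0 0.07 0 -0.175 0; 0 0 0 0.11 0.001 -0.275 0; 0 0 0 0.13 0.0013 -0.325 0; 0 0 0 0.13 0.0013 -0.325 0"

```text
time: 23.7
eef_pos: [0.5873, 0.0461, 0.2124]
tcp_rot: [0.809, 0.556, 0.158, -0.105]
contact_force: [0.1, -0.3, -2.6]
opening: 0.714
finger_force: 87.2
```

```bash
cat > t12.py <<'E'
from fit import *
s,p0,R0=cur();print(s["time"],p0.round(4),s["contact_force"].round(1),s["opening"],s["finger_force"])
D=np.load("grasp2.npz");G=R.from_quat(D["G"]);g=D["g"]
Rm=R0*G;C=p0+R0.apply(g);K=C+Rm.apply([-.085,0,.034]);print("edge now",K.round(4))
pe=PC+[0,0,.005]+rz(PY).apply([.0425,0,0]);pe[2]=.06
y0=np.arctan2(*(Rm.apply([0,1,0])*[-1,1,1])[:2]);y0=np.arctan2(-Rm.apply([0,1,0])[0],Rm.apply([0,1,0])[1]);print("yaw",y0)
q=s["qpos"]
for k in np.arange(1,11)/10:
    c3,R3=lean(K+(pe-K)*k,y0+(PY-y0)*k);Rt=R3*G.inv();p=c3-Rt.apply(g);rel(p,Rt,k)
    qn,e=ik(p,Rt,q);print("    ",e.round(4),np.abs(qn-q).max().round(2));q=qn
E
python3 t12.py
```

```text
23.7 [0.5873 0.0461 0.2124] [ 0.1 -0.3 -2.6] 0.7137519976067351 87.22243309020996
edge now [0.6    0.0797 0.0729]
yaw 1.203169311778627
0.1 turn [-0.0078 -0.0001  0.0203] shift [-0.1069  0.0019 -0.0359]
     0.0 0.09
0.2 turn [-0.0159 -0.0002  0.0405] shift [-0.2107  0.0028 -0.0706]
     0.0 0.09
0.3 turn [-0.024  -0.0003  0.0607] shift [-0.3114  0.0046 -0.1041]
     0.0 0.1
0.4 turn [-0.0322 -0.0004  0.0809] shift [-0.4093  0.0077 -0.1365]
     0.0 0.11
0.5 turn [-0.0403 -0.0005  0.1011] shift [-0.5045  0.0125 -0.1677]
     0.0 0.11
0.6 turn [-0.0484 -0.0006  0.1213] shift [-0.5973  0.0194 -0.198 ]
     0.0 0.12
0.7 turn [-0.0565 -0.0007  0.1414] shift [-0.6879  0.0287 -0.2273]
     0.0 0.13
0.8 turn [-0.0646 -0.0008  0.1616] shift [-0.7767  0.0407 -0.256 ]
     0.0 0.14
0.9 turn [-0.0727 -0.0009  0.1818] shift [-0.864   0.0557 -0.284 ]
     0.0 0.14
1.0 turn [-0.0809 -0.001   0.202 ] shift [-0.9503  0.0739 -0.3116]
     0.0 0.15
```

Request:
send_rows:
  moves: "-0.0078 0 0.0203 -0.107 0.002 -0.036 0; -0.016 0 0.0405 -0.21 0.003 -0.07 0; -0.024 0 0.0607 -0.311 0.0046 -0.104 0; -0.0322 0 0.081 -0.409 0.0077 -0.1365 0; -0.04 -0.0005 0.101 -0.5045 0.0125 -0.168 0; -0.0484 -0.0006 0.1213 -0.597 0.0194 -0.198 0; -0.0565 -0.0007 0.1414 -0.688 0.0287 -0.227 0; -0.0646 -0.0008 0.1616 -0.777 0.0407 -0.256 0; -0.0727 -0.0009 0.1818 -0.864 0.0557 -0.284 0; -0.077 -0.001 0.192 -0.907 0.065 -0.298 0; -0.081 -0.001 0.202 -0.95 0.074 -0.3116 0; -0.081 -0.001 0.202 -0.95 0.074 -0.3116 0"

```text
time: 25.2
eef_pos: [0.5278, -0.1449, 0.1963]
tcp_rot: [0.979, -0.08, 0.186, 0.017]
contact_force: [0.0, 0.2, -2.8]
opening: 0.72
finger_force: 87.8
```

```bash
cat > t13.py <<'E'
from fit import *
s,p0,R0=cur();print(s["time"],p0.round(4),s["contact_force"].round(1),s["opening"],s["finger_force"])
D=np.load("grasp2.npz");G=R.from_quat(D["G"]);g=D["g"]
Rm=R0*G;C=p0+R0.apply(g);K=C+Rm.apply([[-.085,0,.034],[-.0469,0,.1099]]);K[1,2]-=.007;print("edge/foot now",K.round(4))
pe=PC+rz(PY).apply([.0425,0,0]);print("want",pe,"foot",PC-rz(PY).apply([.0425,0,0]))
c3,R3=lean(pe,PY);Rt=R3*G.inv();p=c3-Rt.apply(g)
for h in(.03,.01,.005,.004):rel(p+[0,0,h],Rt,h)
E
python3 t13.py
python3 - <<'E'
from fit import *
# pad pose from wrist view: stripe
c=ctrl.read_camera("wrist");cv2.imwrite("pics/w7.png",c["image"][:,:,::-1]);H,S,V=cv2.split(cv2.cvtColor(c["image"],cv2.COLOR_RGB2HSV))
y=((H>20)&(H<35)&(S>150)).astype(np.uint8);cs=cv2.findContours(y,cv2.RETR_EXTERNAL,cv2.CHAIN_APPROX_NONE)[0]
for k in sorted(cs,key=cv2.contourArea)[-3:]:
    P=unproj(c,k.reshape(-1,2),.005);r=cv2.minAreaRect((P[:,:2]*1000).astype(np.float32));print(cv2.boundingRect(k),r)
E
```

```text
25.2 [ 0.5278 -0.1449  0.1963] [ 0.   0.2 -2.8] 0.7200538759475987 87.76232957839966
edge/foot now [[ 0.5626 -0.15    0.0567]
 [ 0.4792 -0.1362  0.0574]]
want [ 0.56492974 -0.1509388   0.        ] foot [ 0.48107026 -0.1370612   0.        ]
0.03 turn [-0.0002  0.0009 -0.0001] shift [-0.0417  0.0014  0.1281]
0.01 turn [-0.0002  0.0009 -0.0001] shift [-0.0784  0.0012  0.2211]
0.005 turn [-0.0002  0.0009 -0.0001] shift [-0.0876  0.0011  0.2443]
0.004 turn [-0.0002  0.0009 -0.0001] shift [-0.0895  0.0011  0.249 ]
(193, 156, 1, 3) ((633.1940307617188, -82.02064514160156), (3.7550926208496094e-06, 2.559257745742798), 81.78868865966797)
(228, 190, 11, 4) ((581.8864135742188, -124.97611999511719), (12.464017868041992, 3.7564284801483154), 80.66320037841797)
(225, 156, 94, 11) ((612.1217651367188, -178.87110900878906), (117.34495544433594, 12.773904800415039), 80.67810821533203)
```

Request:
send_rows:
  moves: "0 0 0 -0.02 0.001 0.065 0; 0 0.0009 0 -0.04 0.0014 0.128 0; 0 0.0009 0 -0.058 0.0013 0.175 0; 0 0.0009 0 -0.076 0.0012 0.22 0; 0 0.0009 0 -0.08 0.0012 0.232 0; 0 0.0009 0 -0.084 0.0011 0.24 0; 0 0.0009 0 -0.084 0.0011 0.24 0"

```text
time: 26.12
eef_pos: [0.5309, -0.1462, 0.1471]
tcp_rot: [0.978, -0.08, 0.191, 0.018]
contact_force: [0.2, 0.0, -4.5]
opening: 0.712
finger_force: 87.9
```

```bash
python3 t13.py
```

```text
26.125 [ 0.5309 -0.1462  0.1471] [ 0.2  0.  -4.5] 0.7124860780212323 87.8700041770935
edge/foot now [[ 0.5669 -0.1517  0.0078]
 [ 0.4834 -0.1379  0.0077]]
want [ 0.56492974 -0.1509388   0.        ] foot [ 0.48107026 -0.1370612   0.        ]
0.03 turn [ 0.0001 -0.0006 -0.    ] shift [ 0.0346 -0.0014 -0.1064]
0.01 turn [ 0.0001 -0.0006 -0.    ] shift [-0.003  -0.0018 -0.0138]
0.005 turn [ 0.0001 -0.0006 -0.    ] shift [-0.0124 -0.0019  0.0094]
0.004 turn [ 0.0001 -0.0006 -0.    ] shift [-0.0143 -0.0019  0.014 ]
```

Request:
send_rows:
  moves: "0 0 0 -0.006 -0.001 0 0; 0 -0.0003 0 -0.008 -0.002 0.004 0; 0 -0.0003 0 -0.01 -0.002 0.0094 0; 0 -0.0003 0 -0.01 -0.002 0.0094 0; 0 -0.0003 0 -0.01 -0.002 0.0094 0"

```text
time: 26.75
eef_pos: [0.5298, -0.1455, 0.1446]
tcp_rot: [0.978, -0.08, 0.19, 0.018]
contact_force: [-0.3, -0.3, -1.5]
opening: 0.718
finger_force: 88.3
```

Request:
send_rows:
  moves: "0 0 0 -0.001 0 0.0022 0; 0 0 0 -0.0019 0 0.0046 0; 0 0 0 -0.0019 0 0.0046 0; 0 0 0 -0.0019 0 0.0046 0"

```text
time: 27.25
eef_pos: [0.5301, -0.1456, 0.1444]
tcp_rot: [0.978, -0.08, 0.19, 0.018]
contact_force: [-3.6, 1.8, 4.9]
opening: 0.712
finger_force: 88.9
```

```bash
python3 t13.py
```

```text
27.25 [ 0.5301 -0.1456  0.1444] [-3.6  1.8  4.9] 0.7118338248759986 88.86741042137146
edge/foot now [[ 0.5659 -0.1511  0.0051]
 [ 0.4825 -0.1373  0.0051]]
want [ 0.56492974 -0.1509388   0.        ] foot [ 0.48107026 -0.1370612   0.        ]
0.03 turn [ 0.0001 -0.0004 -0.    ] shift [ 0.0435  0.0006 -0.1173]
0.01 turn [ 0.0001 -0.0004 -0.    ] shift [ 0.0061  0.0002 -0.0246]
0.005 turn [ 0.0001 -0.0004 -0.    ] shift [-0.0033  0.0001 -0.0015]
0.004 turn [ 0.0001 -0.0004 -0.    ] shift [-0.0052  0.0001  0.0032]
```

Firm contact on the pad with the footprint centred to under 1 mm. I'll ease the load and release.

Request:
send_rows:
  moves: "0 0 0 0.0008 0 -0.0018 0; 0 0 0 0.0008 0 -0.0018 0; 0 0 0 0.0008 0 -0.0018 0.43; 0 0 0 0.0008 0 -0.0018 0.5; 0 0 0 0.0008 0 -0.0018 0.6; 0 0 0 0.0008 0 -0.0018 0.8; 0 0 0 0.0008 0 -0.0018 1; 0 0 0 0.0008 0 -0.0018 1"

```text
time: 28.25
eef_pos: [0.5296, -0.1455, 0.1436]
tcp_rot: [0.978, -0.08, 0.19, 0.018]
contact_force: [-0.5, -0.1, 0.4]
opening: 1.001
finger_force: 0.0
```

Request:
send_rows:
  moves: "0 0 0 0 0 -0.05 1; 0 0 0 0 0 -0.15 1; 0 0 0 0 0 -0.3 1; 0 0 0 0 0 -0.5 1; 0 0 0 0 0 -0.7 1; 0 0 0 0 0 -0.7 1; 0 0 0 0 0 -0.7 1"

```text
time: 29.12
eef_pos: [0.4778, -0.1363, 0.2732]
tcp_rot: [0.978, -0.08, 0.189, 0.018]
contact_force: [-0.0, 0.4, -0.2]
opening: 1.0
finger_force: 0.0
```

```bash
python3 - <<'E'
from fit import *
s,p0,R0=cur();print(s["time"],s["contact_force"].round(1))
a=[]
pad=PC+rz(PY).apply([[-.1,-.08,.005],[.1,-.08,.005],[.1,.08,.005],[-.1,.08,.005]])
for n,b in(("wrist",None),("side",(180,110,140,105)),("scene",(140,110,140,105))):
    c=ctrl.read_camera(n);im=c["image"][:,:,::-1].copy();np.save(f"f_{n}.npy",c,allow_pickle=True)
    try: print(n,fitbox(c,.5655,-.151,-.164,.005))
    except Exception as e: print(n,e)
    if b is None: a.append(cv2.resize(im,(400,300)))
    else: x,y,w,h=b;a.append(cv2.resize(im[y:y+h,x:x+w],(400,300),interpolation=cv2.INTER_CUBIC))
a.append(np.zeros_like(a[0]))
cv2.imwrite("pics/c8.png",np.vstack([np.hstack(a[:2]),np.hstack(a[2:])]))
E
```

```text
29.125 [-0.   0.4 -0.2]
wrist (array([ 0.56372212, -0.15055604, -0.14353863]), np.float64(0.04832613390928726), np.float64(0.09206263498920086), np.uint64(3704))
side (array([ 0.56366662, -0.14513161, -0.18155727]), np.float64(0.08231368186874305), np.float64(0.11345939933259176), np.uint64(899))
scene (array([ 0.56851228, -0.14300473, -0.07701963]), np.float64(0.44951307022039977), np.float64(0.46694003075345974), np.uint64(1951))
```

View pics/c8.png

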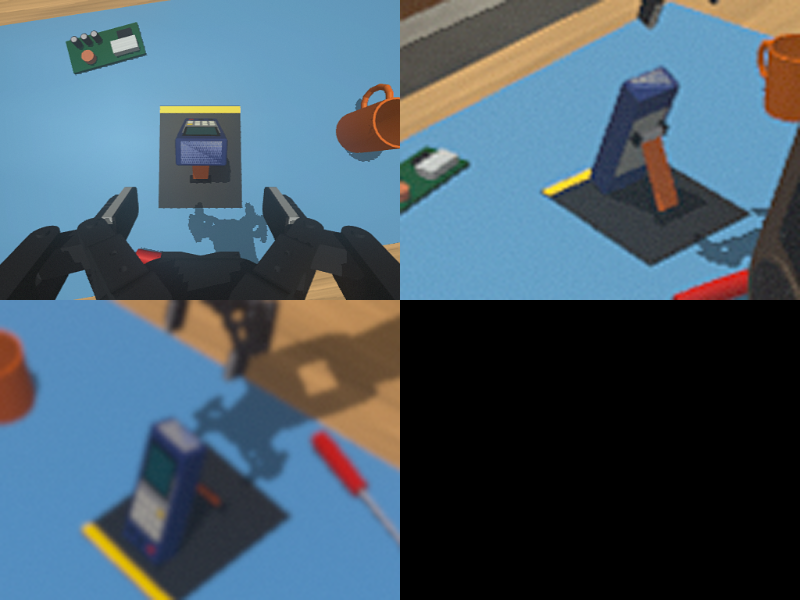

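In the wrist view the meter (176–227, 118–165) stands centred and square on the pad (160–242, 107–208). Its screen faces the yellow stripe, the leg is out behind, and the gripper is clear. I'm handing it in.

```bash
python3 -c "
from plant import ctrl
print(ctrl.sign_off())"
```

```text
the job is handed in; nothing more can be done
None
```

The job is handed in: the meter's leg is folded out to its stop and the meter stands on the pad leaning on its leg, centred to about 2 mm by my measurements, square to the pad, screen towards the yellow stripe, gripper clear, at 29 s of the 72 s allowed.

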